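# Press the bush home with the bench locking pliers

## Robot

A 6-joint arm with a two-finger parallel gripper is mounted at the origin on the work surface. World frame = base frame: x ahead of the robot, y to its left, z up, the work surface at z = 0. Lengths are in m, angles in degrees, forces in N, time in s.
With the tool pointing down it reaches from about 0.35 to 0.875 m from the base axis. Payload 4.2 kg.
Tool frame: the origin (TCP) lies on the centre line of the jaws, within the pads' length; the fingertips stand 11 mm ahead of it and the grasp point (between the pads) lies 8 mm behind it; y points along the fingers, z is the direction in which the jaws open and shut, and the axes are right-handed (so a half turn about y gives the same grasp; the last joint's range is limited). The gripper opens to 87 mm and grips with 3 to 60 N. Pads are 19 mm wide; open, the fingers measure 117 mm over their backs; the gripper's body (75 mm by 190 mm) begins 51 mm behind the grasp point.
Start: joints at [-52.449, 22.042, 0.453, 0, -68.411, -14.817], TCP at [0.242, -0.576, 0.234] pointing down, gripper open.
Joint ranges: [-179.83, 179.83], [-69.29, 118.12], [-61.27, 80.66], [-181.25, 117.63], [-171.15, -9.14], [-177.46, 177.46]. Speed limits (degrees/s): [159.86, 159.86, 180, 180, 180, 180].

## Interface

Orientations are given as a 3x3 rotation matrix whose columns are the frame's x, y, z axes.
In Python, from station import r, optics gives the robot as it stands. The module is installed in compiled form; this text tells all that it offers.
- The arm moves only by the tool step_arm, never from a script. Its argument "moves" is a list that holds one entry, the list of rows, each a list of 7 numbers: the turn, a rotation vector about the tool's x, y, z in rad, then the shift along the tool's x, y, z in cm, then the opening in per cent of the stroke, from 0 (shut) to 100 (fully open). A call has exactly 5 rows; each row is the pose to reach, as a shift and turn from the pose commanded when the call began, along the tool's axes at that moment; what a row does not reach only later rows make up. A row lasts 1/12 s, in which the tool goes at most 41.7 mm and 7.16 degrees, less where a joint would pass 70% of its speed; a pose out of reach is approached as far as the arm can. A call with a gripper value outside its range is refused whole. The fingers move at their own pace and stop on an object; the grip force is fixed at half the most. Time passes only in rows, so rows that repeat a pose let the fingers close, or fill a call up. It gives the time, the measured TCP pose, the force and the opening at its end, in the units of the state.
- r.sense(): the state, without advancing time (a new reading comes with each control period).
- optics.capture(name): name is "scene" or "top"; returns a dict with "image" (480x640x3 uint8, red, green, blue), "fov_y" (degrees; the focal length in pixels is half the picture's height over the tangent of half this angle, whatever the lens; pixels are square), "cx", "cy" (the principal point, pixels), "cam_to_world" (4x4, takes a point from camera to world coordinates). Camera axes: x right, y down, z forward; pixel columns grow to the right and rows downward; lengths in m; the calibration is good to about 2 mm. A picture is of the moment at which its call begins. There is no depth.
- r.finish_job(): hands the job in, once; it reports no verdict.
The state is a dict: "time_s": time; "joints": joint angles; "joint_velocities": joint speeds; "effort": joint torques, N m; "tcp_pos": TCP position; "ee_rot": TCP orientation; "wrist_force": force on the tool from outside, world axes, zero at the start; "moment": the same for the moment, N m; "gripper_width": opening from 0.0 (shut) to 1.0 (fully open).
Only numpy, scipy, OpenCV 4.12 (cv2) and the standard library are available. Lean on these libraries where they do the work, as an engineer would, in place of code of your own. Each camera call takes 0.05 s, during which the arm holds its last target.

## Task

Push the loaded shuttle fully home into the jaws of the locking pliers, squeeze the handles together until they lock over centre by themselves so that the bush is pressed home, then let go and flick the release lever so the pliers spring fully open again. Use no more force than the job needs, on post, handles and lever alike, leave the shuttle home, and leave the things lying around alone.

Things in the scene. Friction and masses are not known exactly. Their poses are not given: they have to be found in the camera images.
- rig: Locking pliers lying flat, bolted on a dark steel plate (rig x -185..205, y -50..60, 12 mm thick); fixed. Origin: on the table under the middle of the pliers. Rig x runs along them from handle tails (-x) to jaws (+x), z up. Handles and jaws swing level, mid-height 55 mm. Fixed jaw at y -41..-29, x 35..115 mm; the moving jaw, driven by a toggle link, is on the +y side.
- fixed_handle: Fixed handle and jaw, one with the rig; origin and axes as the rig's. The handle is a bar 12 mm wide, z 45..65 mm, centred on rig y = -16 mm (outer face y = -22), reaching back to x = -172 mm, then an adjusting screw head to x = -185. A 12 mm post stands under it at x = -140. More than 40 N on either handle would bend it.
- handle_grip: Moving handle: steel bar 135 mm long, 12 mm wide, z 45..65 mm; origin on its hinge (rig x -52, y 14, z 55 mm), reaching along its own -x. Open, it splays 0.25 rad towards rig +y; locked, it is parallel to the fixed handle, outer face at rig y = 20 mm. Over both handles: about 66 mm open, 42 mm locked, at 95 mm behind the hinge.
- grip_spot (a point): Point on the outer (+y) face of the moving handle, mid-height, 95 mm from its hinge: a good place to squeeze. Own x axis along the handle.
- handle (a joint): Angle of the moving handle in rad: 0 = open (held by a spring), 0.25 = locked against its stop. Squeezing takes up to about 15 N at the grip spot, heaviest near 0.10, easing off towards dead centre at about 0.20; beyond that it snaps to 0.25 by itself and stays. Short of dead centre it springs back open.
- release_paddle: Dark release lever on top of the moving handle; origin on its pivot, 85 mm behind the handle's hinge, 70 mm above the table. It points back along its own -x past the handles' tails, ending in an upright paddle 24 mm long, 5 mm thick, z 52..88 mm, 87 mm from the pivot. Linked to the toggle, it swings out to rig -y as the handle closes. Thin: over 20 N bends it.
- paddle_face (a point): Centre of the paddle face to push on, the one that looks to rig -y. With the pliers locked it is at about rig x = -217, y = -22, z = 70 mm. Pushing it towards rig +y by some 15 mm pulls the toggle back over centre and the pliers spring open; it takes about 4 N. The space on its -y side, behind the adjusting screw, is free.
- release (a joint): Release lever's angle relative to the moving handle in rad: always 1.5 times the handle's angle, so 0 with the pliers open and 0.375 (standing out to rig -y) when locked.
- post_mid (a point): Point on the axis of the shuttle's upright steel post, 75 mm above the table; the post is 16 mm in diameter, up to 95 mm above the table, 40 mm beyond the block (+x). Only when the shuttle is home does the moving jaw's pad meet the bush; 2 to 5 N slide it, more than 30 N would mar it.
- bush (a joint): How far the brass bush (14 mm head, in the block's +y face) has been pressed in, in m: 0 = standing 4.5 mm proud, 0.0045 = flush; it stays where it is left. Closing the pliers with the shuttle home presses it to about 0.0043.
- bush_head (a point): Centre of the outer face of the bush's head, 55 mm above the table.
- glue: White bottle with red cap, 48 mm in diameter, 150 mm tall, standing beside the rig; origin under its centre. Leave alone.
- driver: Screwdriver with red handle, about 0.2 m long, lying beside the rig. Leave alone.
- spares: Blue open box 90 x 70 x 30 mm standing beside the rig. Leave alone.
- shuttle: Loose aluminium shuttle, 0.5 kg, lying in a straight slideway on the rig (1 mm side play), axes as the rig's: foot 75 x 54 x 8 mm, a block 30 x 44 mm (top 67 mm above the table) that carries the bush, and a post. Origin under the block, 12 mm above the table. It slides along rig x: it starts 25 to 40 mm out and is home, against a fixed stop, at rig x = 100 mm.
- jaw (a joint): Angle of the moving jaw in rad: 0 = open, about 0.13 when the pliers are locked on the bush; the toggle drives it.
Not all that is in view belongs to the job. What is meant by the shuttle is not brown, and is the smaller of those in its own colour.

How it is judged (in metres and radians):
On the way, in this order (a step that is already met when the one before it is completed fails the run):
1. the shuttle is home (x of shuttle in the frame of rig below 0.102 m and z of shuttle in the frame of rig below 0.016 m), for 0.2 s.
2. the pliers are locked and stay so untouched, the bush is pressed home (all of step 1 and value of joint handle above 0.225 rad and contact force between the fingers and handle_grip below 0.5 N and value of joint bush above 0.003 m), for 0.2 s.
3. the release lever is pushed and brings the handle off its lock (value of joint handle below 0.235 rad and contact force between the fingers and release_paddle above 0.5 N).
At the end, for the whole second after the job is handed in: The shuttle lies at rest in its slideway, home (within 2 mm), the bush is pressed in (within 1.5 mm of flush), the pliers stand open (within 0.03 rad) (all of step 1 and value of joint handle between -0.03 and 0.03 rad and value of joint bush above 0.003 m and linear speed of shuttle below 0.02 m/s); the robot touches nothing.
It fails at once if a handle is squeezed with more than 40 N (contact force between the fingers and handle_grip above 40 N or contact force between the fingers and fixed_handle above 40 N).
It fails at once if the shuttle is pushed with more than 30 N (contact force between the fingers and shuttle above 30 N).
It fails at once if the thin release lever is pushed with more than 20 N (contact force between the fingers and release_paddle above 20 N).
It fails at once if a bystander is disturbed (moved more than 20 mm) (distance of any of glue, driver, spares from where it was at the start of the episode above 0.02 m).
It also fails if it takes over 64 s, if anything falls off the work surface, if the arm or the gripper's body presses on something with over 40 N, if the wrist force passes 120 N, or if a joint passes its speed limit or range.

## Working session

There is one attempt and no reset: what is moved stays moved. The work goes in short steps, Python scripts to look and compute and a tool call to move; the robot and the scene stay as the last step left them, time stands still between calls to the robot, and variables do not carry over. Pictures are saved under pics/ and viewed, and the job is handed in when it is done.

Besides the shell and the picture viewer there is one more tool, called after ">>>" by a JSON object that holds its "api" and its "payload". step_arm: Moves the arm, as the interface text tells. Its arguments: {"type":"object","properties":{"moves":{"type":"array"}},"required":["moves"]}

```bash
mkdir -p pics
cat > h.py <<'E'
import numpy as np, cv2
from station import r, optics
def cap(n,f):
    c=optics.capture(n); cv2.imwrite('pics/'+f,c['image'][:,:,::-1]); np.savez('pics/'+f+'.npz',**{k:c[k] for k in c}); return c
def load(f): return np.load('pics/'+f+'.npz')
def proj(c,p):
    T=np.linalg.inv(c['cam_to_world']);q=T[:3,:3]@np.array(p)+T[:3,3];F=240/np.tan(np.radians(float(c['fov_y'])/2));return np.array([c['cx']+F*q[0]/q[2],c['cy']+F*q[1]/q[2]])
def unp(c,u,v,z):
    F=240/np.tan(np.radians(float(c['fov_y'])/2));T=c['cam_to_world'];d=T[:3,:3]@np.array([(u-c['cx'])/F,(v-c['cy'])/F,1]);o=T[:3,3];return o+d*(z-o[2])/d[2]
def crop(f,x0,y0,x1,y1,s,out):
    im=cv2.imread('pics/'+f)[y0:y1,x0:x1];cv2.imwrite('pics/'+out,cv2.resize(im,None,fx=s,fy=s,interpolation=cv2.INTER_CUBIC))
E
python3 - <<'E'
from h import *
for n in('scene','top'):
    c=cap(n,n+'1.png');print(n,c['fov_y'],c['cx'],c['cy'],c['cam_to_world'].round(3).tolist())
s=r.sense();print({k:np.round(s[k],3).tolist() for k in s})
E
```

```text
scene 56.52192919121275 311.3615645004031 235.3871437303379 [[0.58, 0.694, -0.427, 0.902], [0.815, -0.486, 0.316, -0.219], [0.012, -0.531, -0.847, 0.774], [0.0, 0.0, 0.0, 1.0]]
top 49.31767035302732 316.5196477273298 233.6217935879076 [[0.023, -0.986, 0.167, 0.391], [-1.0, -0.026, -0.013, 0.065], [0.017, -0.166, -0.986, 0.97], [0.0, 0.0, 0.0, 1.0]]
{'time_s': 0.1, 'joints': [-52.45, 22.085, 0.386, -0.026, -68.411, -14.818], 'joint_velocities': [-0.059, -0.115, 0.172, 0.025, -0.01, -0.086], 'effort': [-0.0, -39.169, 18.793, 4.232, 0.013, -0.0], 'tcp_pos': [0.241, -0.576, 0.233], 'ee_rot': [[0.922, -0.001, -0.386], [0.386, 0.002, 0.922], [-0.0, -1.0, 0.002]], 'wrist_force': [-0.075, -0.313, -0.358], 'moment': [0.044, -0.024, -0.022], 'gripper_width': 0.996}
```

View pics/scene1.png

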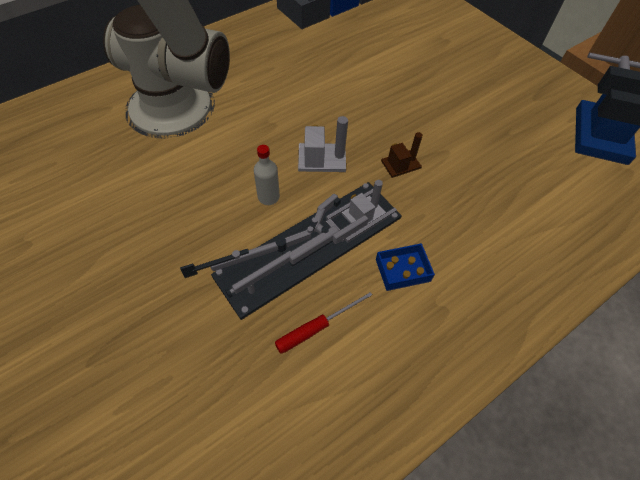

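View pics/top1.png

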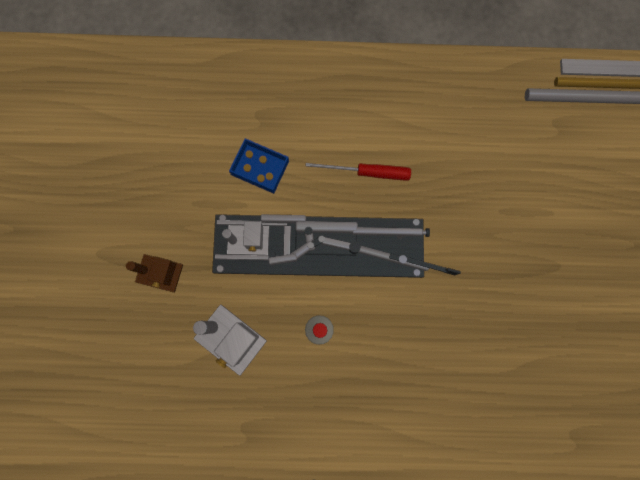

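Candidates for the shuttle in the top view are the brown one (158,272), the large grey one (230,338) and the small grey one in the slideway (250,240). The small grey one on the rig fits the description. I'll check it in a close crop.

Run:
```python
from h import *
crop('top1.png',205,205,325,285,6.6,'t1a.png');crop('top1.png',325,205,465,285,5.7,'t1b.png');crop('scene1.png',300,100,430,250,4,'s1a.png')
```

```text
(no output)
```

View pics/t1a.png

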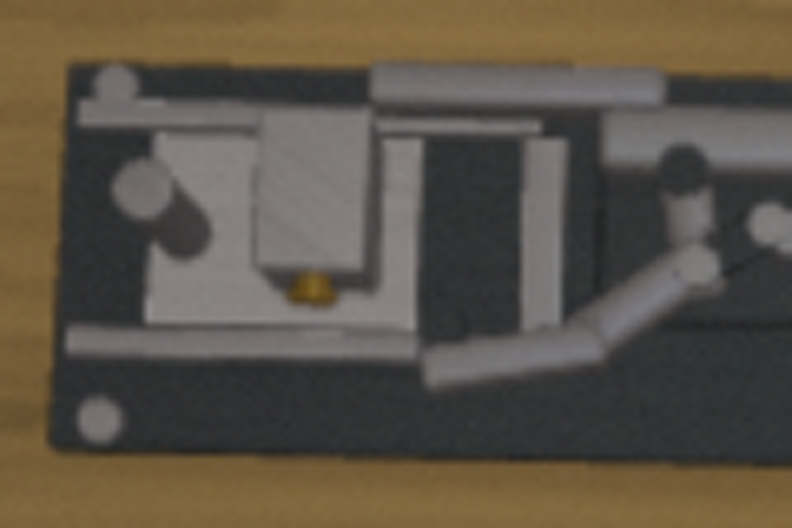

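View pics/t1b.png

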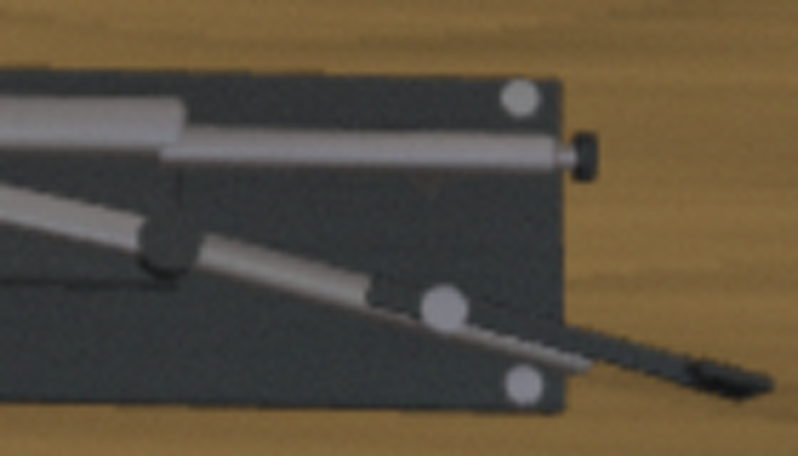

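View pics/s1a.png

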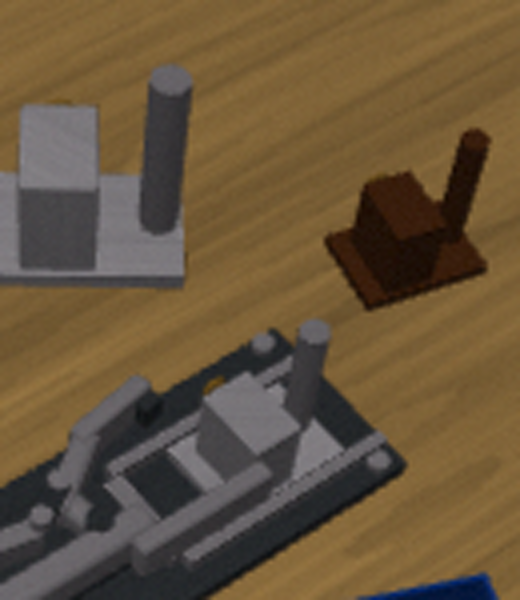

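The crops confirm it: the small grey shuttle with the brass bush sits in the slideway, its post top at about (226,233) in the top view. Next I fit the rig pose from the plate corners and other features.

```bash
cat >> h.py <<'E'
def rigT(p):
    c,s=np.cos(p[2]),np.sin(p[2]);return np.array([[c,-s,0,p[0]],[s,c,0,p[1]],[0,0,1,0],[0,0,0,1]])
def r2w(p,q): return (rigT(p)@np.r_[np.array(q)/1000,1])[:3]
E
python3 - <<'E'
from h import *
from scipy.optimize import least_squares
c=load('top1.png');s=load('scene1.png')
A=lambda u,v:(205+u/6.6,205+v/6.6);B=lambda u,v:(325+u/5.7,205+v/5.7);S=lambda u,v:(300+u/4,100+v/4)
obs=[(c,(205,-50,12),A(70,64)),(c,(205,60,12),A(50,450)),(c,(-185,-50,12),B(562,80)),(c,(-185,60,12),B(562,412)),
(s,(205,60,12),S(272,330)),(s,(205,-50,12),S(405,465)),(s,(-185,60,12),(213,272)),(s,(-185,-50,12),(243,313)),(c,(-185,-16,55),B(598,155))]
def res(p,o=obs): return np.concatenate([proj(k,r2w(p,q))-np.array(uv) for k,q,uv in o])
for nm,o in(('both',obs),('top',[x for x in obs if x[0] is c]),('sc',[x for x in obs if x[0] is s])):
    f=least_squares(lambda p:res(p,o),[0.45,0.1,1.57]);print(nm,f.x.round(4),f.fun.round(1).tolist())
    if nm=='both':np.save('rig.npy',f.x)
p=np.load('rig.npy')
T=np.linalg.inv(rigT(p))
def rig(k,u,v,z): return ((T@np.r_[unp(k,u,v,z),1])*1000)[:3].round(1)
print('post',rig(c,*A(142,188),.095),rig(s,*S(315,330),.095),'world',unp(c,*A(142,188),.095))
print('block edge home side',rig(c,*A(375,108),.067),rig(c,*A(370,272),.067))
print('paddle tip top',rig(c,*B(770,382),.088),rig(s,182,271,.088))
print('glue',unp(c,320,330,.15),'driver',unp(c,410,172,.012),unp(c,305,165,.01),'box',rig(c,255,190,.03),'bigpost',rig(c,200,328,.13))
print('glue rig',rig(c,320,330,.15))
E
```

```text
both [0.5361 0.041  1.5722] [-2.4, -1.0, -2.7, -0.6, -1.8, -0.2, -1.0, 0.3, -0.6, -1.0, -0.2, -0.7, -3.9, 1.4, -4.4, 5.0, -2.6, 0.7]
top [0.5358 0.0371 1.5763] [-0.5, -0.3, -0.4, 0.1, 0.2, -0.4, 1.2, 0.1, -0.5, 0.5]
sc [0.5357 0.047  1.5694] [1.7, -2.2, 2.0, -2.0, -1.3, -0.5, -1.8, 2.9]
post [165.    0.4  95. ] [170.8  -0.8  95. ] world [0.5353966 0.2060754 0.095    ]
block edge home side [108.9 -27.3  67. ] [108.4  16.8  67. ]
paddle tip top [-232.4   55.9   88. ] [-228.2   48.5   88. ]
glue [0.37921443 0.04568705 0.15      ] driver [ 0.67655892 -0.12227247  0.012     ] [0.68534339 0.07767189 0.01      ] box [127.2 -92.9  30. ] bigpost [193.5 158.1 130. ]
glue rig [  4.9 156.8 150. ]
```

Run:
```python
from h import *
crop('scene1.png',170,170,420,330,3.2,'s1b.png')
im=cv2.imread('pics/s1b.png');s=load('scene1.png')
for p,col in(([0.5358,0.0371,1.5763],(0,255,0)),([0.5357,0.047,1.5694],(0,0,255))):
  for q in[(205,-50,12),(205,60,12),(-185,-50,12),(-185,60,12),(-172,-22,65),(-172,-10,65),(115,-41,65),(35,-41,65)]:
    u=(proj(s,r2w(p,q))-[170,170])*3.2;cv2.circle(im,tuple(int(round(x)) for x in u),3,col,1)
cv2.imwrite('pics/s1c.png',im)
```

```text
(no output)
```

View pics/s1c.png

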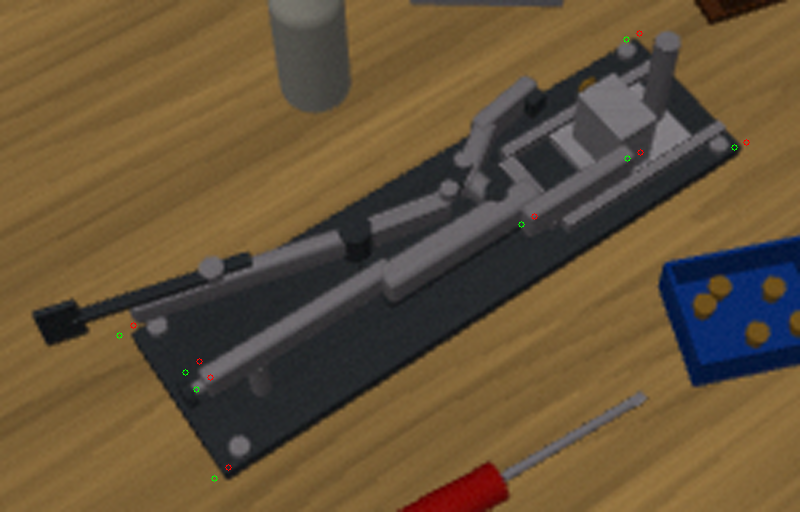

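Run:
```python
from h import *
from scipy.optimize import least_squares
c=load('top1.png');s=load('scene1.png')
A=lambda u,v:(205+u/6.6,205+v/6.6);B=lambda u,v:(325+u/5.7,205+v/5.7);S=lambda u,v:(170+u/3.2,170+v/3.2)
ot=[(c,(205,-50,12),A(70,64)),(c,(205,60,12),A(50,450)),(c,(-185,-50,12),B(562,80)),(c,(-185,60,12),B(562,412)),(c,(-185,-16,55),B(598,155)),(c,(115,-41,65),A(372,62)),(c,(35,-41,65),A(662,68))]
os=[(s,(205,60,12),S(632,40)),(s,(205,-50,12),S(742,150)),(s,(-185,-50,12),S(228,478)),(s,(-185,60,12),S(133,335)),(s,(115,-41,65),S(634,153)),(s,(35,-41,65),S(528,220))]
def pj(k,q,p,kk):
    cc=np.array([k['cx'],k['cy']]);F=240/np.tan(np.radians(float(k['fov_y'])/2))
    d=proj(k,r2w(p,q))-cc;r2=(d@d)/F**2;return cc+d*(1+kk*r2)
for nm,o in(('top',ot),('sc',os),('both',ot+os)):
  for dist in(0,1):
    f=least_squares(lambda p:np.concatenate([pj(k,q,p,dist*(p[3] if k is c else p[4]))-np.array(uv) for k,q,uv in o]),[0.535,0.04,1.57,0,0]);print(nm,dist,f.x.round(4),abs(f.fun).max().round(2),f.fun.round(1).tolist())
```

```text
top 0 [0.5358 0.0372 1.5765 0.     0.    ] 1.15 [-0.5, -0.3, -0.5, 0.2, 0.1, -0.4, 1.2, 0.1, -0.6, 0.5, -0.6, -0.1, 0.8, -0.0]
top 1 [ 0.5357  0.0371  1.5765 -0.0792  0.    ] 0.92 [-0.1, -0.2, -0.0, 0.0, -0.2, -0.3, 0.8, -0.1, -0.9, 0.5, -0.5, 0.0, 0.9, 0.0]
sc 0 [0.5384 0.0423 1.5817 0.     0.    ] 1.62 [0.3, -1.0, -0.1, -1.6, -0.7, -0.1, -1.1, 0.2, 0.7, 1.1, 1.0, 0.8]
sc 1 [ 0.5386  0.0419  1.5814  0.     -0.1382] 1.31 [-0.0, -0.6, -0.7, -1.3, -0.2, -0.6, -0.5, -0.0, 0.5, 1.3, 0.8, 1.0]
both 0 [0.5369 0.0393 1.5773 0.     0.    ] 2.96 [-1.6, -0.9, -1.6, -0.4, -1.0, -1.1, 0.0, -0.7, -1.8, -0.3, -1.8, -0.7, -0.3, -0.7, -0.8, -0.6, -1.4, -1.1, -2.8, -0.2, -3.0, -0.0, -0.8, 1.5, -0.8, 1.1]
both 1 [ 0.537   0.039   1.5772 -0.0207 -0.2311] 2.36 [-1.4, -0.9, -1.3, -0.5, -0.9, -1.1, 0.1, -0.8, -1.7, -0.3, -1.6, -0.7, -0.2, -0.7, -1.3, -0.1, -2.4, -0.8, -1.9, -1.2, -1.6, -0.4, -1.2, 1.7, -0.9, 1.3]
```

```bash
cat >> h.py <<'E'
P=[0.537,0.039,1.577]
def st():
    s=r.sense();T=np.linalg.inv(rigT(P));q=(T@np.r_[s['tcp_pos'],1])[:3]*1000
    print('t',round(s['time_s'],2),'rig',q.round(1),'F rig',(T[:3,:3]@np.array(s['wrist_force'])).round(2),'g',round(float(s['gripper_width']),3),'j',np.round(s['joints'],0));return s
def plan(q,ref=None):
    from scipy.spatial.transform import Rotation as Ro
    s=st();R=np.array(s['ee_rot']);W=rigT(P)[:3,:3]
    Rt=np.column_stack([-W[:,1],[0,0,-1],W[:,0]])
    print('turn',Ro.from_matrix(R.T@Rt).as_rotvec().round(3),'shift cm',(R.T@(r2w(P,q)-s['tcp_pos'])*100).round(2))
E
python3 -c "
from h import *
plan((220,0,200))"
```

```text
t 0.1 rig [-613.1  299.5  232.6] F rig [-0.31  0.08 -0.36] g 0.996 j [-52.  22.   0.  -0. -68. -15.]
turn [-0.002  0.39  -0.   ] shift cm [59.4   3.38 65.64]
```

>>> {"api": "step_arm", "payload": {"moves": [[[0,0.08,0,2.7,0,3,0],[0,0.16,0,5.4,0,6,0],[0,0.24,0,8.1,0,9,0],[0,0.32,0,10.8,0,12,0],[0,0.39,0,13.5,0,15,0]]]}}

```text
time_s: 0.52
tcp_pos: [0.308, -0.384, 0.233]
ee_rot: [[1.0, -0.001, -0.002], [0.002, 0.001, 1.0], [-0.001, -1.0, 0.001]]
wrist_force: [0.7, 0.2, -0.1]
gripper_width: 0.705
```

```bash
python3 -c "
from h import *
plan((220,0,200))"
```

```text
t 0.52 rig [-421.6  231.6  233. ] F rig [ 0.15 -0.74 -0.07] g 0.705 j [-32.   9. -18.  -0. -63. -58.]
turn [-0.001 -0.004 -0.001] shift cm [22.9   3.33 64.25]
```

>>> {"api": "step_arm", "payload": {"moves": [[[0,0,0,1.5,0,3.8,0],[0,0,0,3,0,7.6,0],[0,0,0,4.5,0,11.4,0],[0,0,0,6,0,15.2,0],[0,0,0,7.5,0,19,0]]]}}

```text
time_s: 0.93
tcp_pos: [0.3817, -0.1934, 0.2335]
ee_rot: [[1.0, 0.0, -0.007], [0.007, 0.0, 1.0], [0.0, -1.0, 0.0]]
wrist_force: [1.5, -1.2, -0.4]
gripper_width: 0.326
```

>>> {"api": "step_arm", "payload": {"moves": [[[0,0,0,1.5,0,3.8,0],[0,0,0,3,0,7.6,0],[0,0,0,4.5,0,11.4,0],[0,0,0,6,0,15.2,0],[0,0,0,7.5,0,19,0]]]}}

```text
time_s: 1.35
tcp_pos: [0.4554, -0.0028, 0.2336]
ee_rot: [[1.0, 0.0, -0.007], [0.007, 0.0, 1.0], [0.0, -1.0, 0.0]]
wrist_force: [0.7, -0.5, -0.2]
gripper_width: 0.021
```

>>> {"api": "step_arm", "payload": {"moves": [[[0,0,0,1.5,0,3.8,0],[0,0,0,3,0,7.6,0],[0,0,0,4.5,0,11.4,0],[0,0,0,6,0,15.2,0],[0,0,0,7.5,0,19,0]]]}}

```text
time_s: 1.77
tcp_pos: [0.5292, 0.1876, 0.2332]
ee_rot: [[1.0, -0.001, -0.007], [0.007, -0.0, 1.0], [-0.001, -1.0, -0.0]]
wrist_force: [0.9, -0.4, -0.2]
gripper_width: 0.009
```

```bash
python3 -c "
from h import *
plan((220,0,200))"
```

```text
t 1.77 rig [148.6   6.9 233.2] F rig [-0.39 -0.94 -0.21] g 0.009 j [  36.   16.   -9.   -0.  -66. -126.]
turn [ 0.     0.001 -0.001] shift cm [0.7  3.32 7.14]
```

>>> {"api": "step_arm", "payload": {"moves": [[[0,0,0,0.4,1,3.5,0],[0,0,0,0.7,2,6.8,0],[0,0,0,0.7,4,7,0],[0,0,0,0.7,7,7,0],[0,0,0,0.7,10,7,0]]]}}

```text
time_s: 2.18
tcp_pos: [0.5357, 0.2568, 0.1325]
ee_rot: [[1.0, 0.001, -0.008], [0.008, 0.001, 1.0], [0.001, -1.0, 0.001]]
wrist_force: [-0.3, -0.1, -0.1]
gripper_width: 0.006
```

```bash
python3 -c "
from h import *
plan((220,0,58))
cap('scene','s2.png');cap('top','t2.png')
crop('scene','0' and 300,100,500,250,4,'x') if 0 else None
crop('s2.png',330,110,480,240,5,'s2a.png');crop('t2.png',150,150,310,290,5,'t2a.png')"
```

```text
t 2.18 rig [217.8  -0.  132.5] F rig [-0.1   0.3  -0.09] g 0.006 j [  41.   24.  -12.   -0.  -54. -131.]
turn [-0.001  0.002  0.001] shift cm [-0.01  7.45  0.21]
```

View pics/s2a.png

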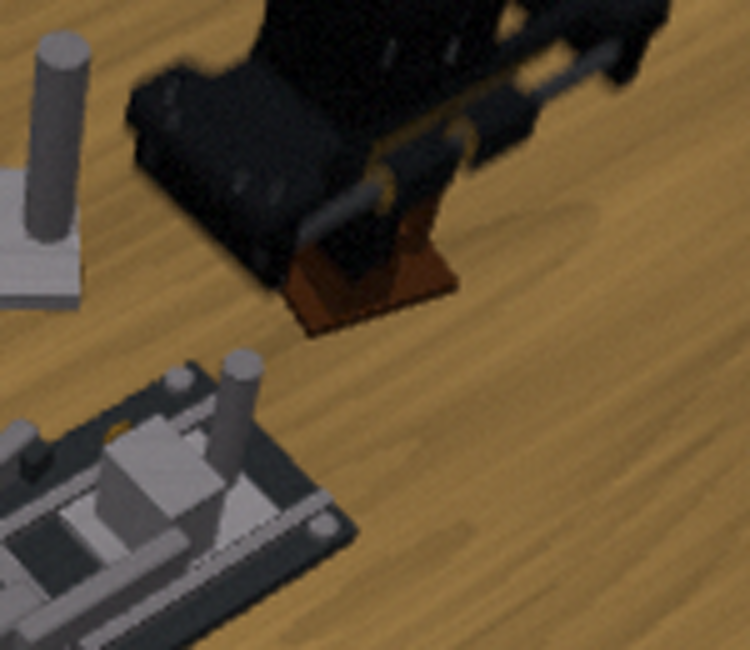

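View pics/t2a.png

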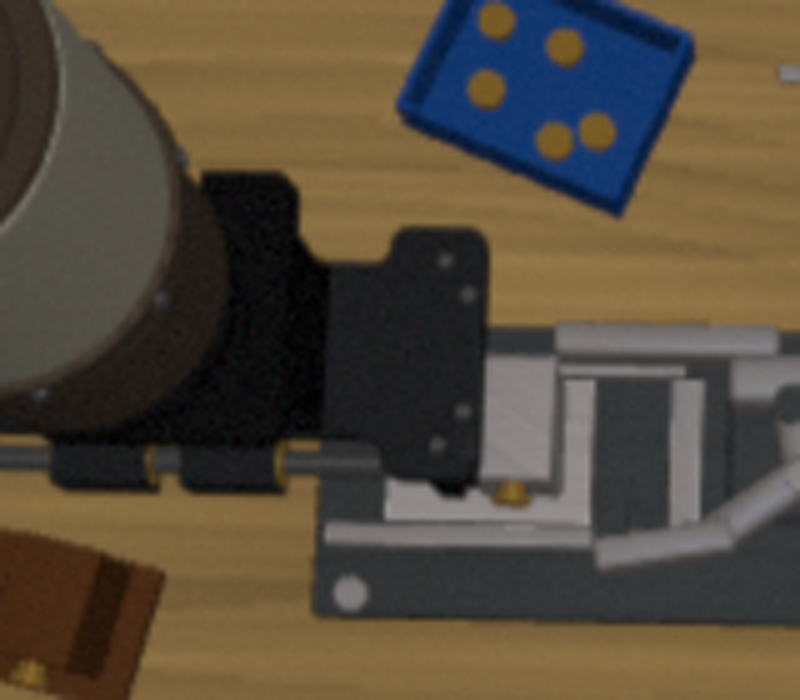

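```bash
python3 -c "
from h import *
c=load('top1.png');s=load('scene1.png')
for z in(.05,.06,.07,.08,.09,.1): print(z,unp(c,131,266,z)[:2].round(3),unp(s,418.5,134.5,z)[:2].round(3))"
```

```text
0.05 [0.481 0.377] [0.458 0.402]
0.06 [0.48  0.374] [0.464 0.393]
0.07 [0.479 0.371] [0.47  0.385]
0.08 [0.478 0.367] [0.477 0.376]
0.09 [0.477 0.364] [0.483 0.368]
0.1 [0.476 0.36 ] [0.489 0.359]
```

The brown decoy's post is about 90 mm tall and ends before the gripper's body does, so it's clear. Descending now.

>>> {"api": "step_arm", "payload": {"moves": [[[0,0,0,0,2,0.2,0],[0,0,0,0,4,0.2,0],[0,0,0,0,6,0.2,0],[0,0,0,0,7.4,0.2,0],[0,0,0,0,7.4,0.2,0]]]}}

```text
time_s: 2.7
tcp_pos: [0.5348, 0.2567, 0.0581]
ee_rot: [[1.0, -0.003, -0.006], [0.006, -0.003, 1.0], [-0.003, -1.0, -0.003]]
wrist_force: [-0.4, -0.9, -0.1]
gripper_width: 0.007
```

>>> {"api": "step_arm", "payload": {"moves": [[[0,0,0,0,0,-0.3,0],[0,0,0,0,0,-0.6,0],[0,0,0,0,0,-0.9,0],[0,0,0,0,0,-1.2,0],[0,0,0,0,0,-1.5,0]]]}}

```text
time_s: 3.12
tcp_pos: [0.5363, 0.2425, 0.0607]
ee_rot: [[1.0, 0.001, -0.007], [0.007, 0.001, 1.0], [0.001, -1.0, 0.001]]
wrist_force: [-0.5, 0.2, -0.5]
gripper_width: 0.007
```

```bash
python3 -c "
from h import *
st()
cap('scene','s3.png')
crop('s3.png',330,110,480,240,5,'s3a.png')"
```

```text
t 3.12 rig [203.5  -0.5  60.7] F rig [ 0.24  0.49 -0.46] g 0.007 j [  40.   29.  -17.    0.  -44. -130.]
```

View pics/s3a.png

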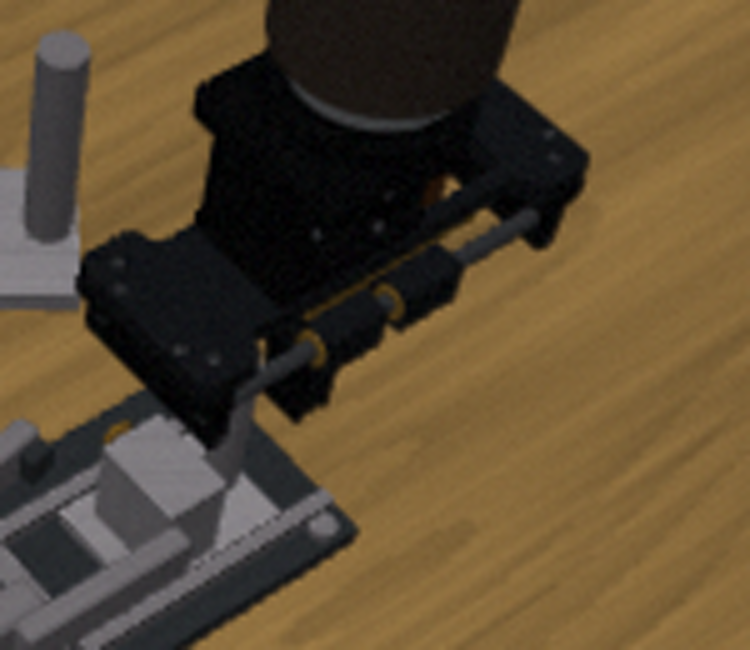

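>>> {"api": "step_arm", "payload": {"moves": [[[0,0,0,0,0,-0.15,0],[0,0,0,0,0,-0.3,0],[0,0,0,0,0,-0.45,0],[0,0,0,0,0,-0.6,0],[0,0,0,0,0,-0.75,0]]]}}

```text
time_s: 3.58
tcp_pos: [0.5358, 0.2351, 0.0595]
ee_rot: [[1.0, -0.0, -0.007], [0.007, -0.0, 1.0], [-0.0, -1.0, -0.0]]
wrist_force: [0.3, 0.1, -0.2]
gripper_width: 0.005
```

>>> {"api": "step_arm", "payload": {"moves": [[[0,0,0,0,0,-0.15,0],[0,0,0,0,0,-0.3,0],[0,0,0,0,0,-0.45,0],[0,0,0,0,0,-0.6,0],[0,0,0,0,0,-0.75,0]]]}}

```text
time_s: 4.0
tcp_pos: [0.5371, 0.2293, 0.0606]
ee_rot: [[1.0, 0.004, -0.008], [0.008, 0.003, 1.0], [0.004, -1.0, 0.003]]
wrist_force: [-0.8, 6.3, 4.3]
gripper_width: 0.005
```

>>> {"api": "step_arm", "payload": {"moves": [[[0,0,0,0,0,-0.15,0],[0,0,0,0,0,-0.3,0],[0,0,0,0,0,-0.45,0],[0,0,0,0,0,-0.6,0],[0,0,0,0,0,-0.75,0]]]}}

```text
time_s: 4.42
tcp_pos: [0.5379, 0.2231, 0.0617]
ee_rot: [[1.0, 0.006, -0.008], [0.008, 0.005, 1.0], [0.006, -1.0, 0.005]]
wrist_force: [-3.7, 10.1, 8.7]
gripper_width: 0.008
```

```bash
python3 -c "
from h import *
plan((155,0,58))"
```

```text
t 4.42 rig [184.1  -2.   61.7] F rig [10.08  3.69  8.74] g 0.008 j [  38.   28.  -18.   -0.  -44. -128.]
turn [-0.005  0.002  0.006] shift cm [-0.21  0.36 -2.92]
```

```bash
python3 -c "
from h import *
cap('scene','s4.png');cap('top','t4.png')
crop('s4.png',330,110,480,240,5,'s4a.png');crop('t4.png',150,150,310,290,5,'t4a.png')"
```

```text
(no output)
```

View pics/s4a.png

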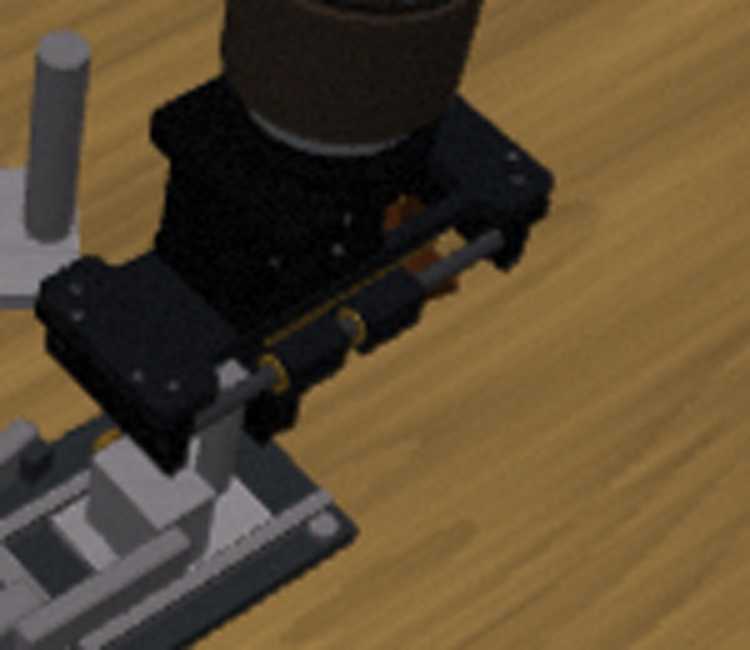

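View pics/t4a.png

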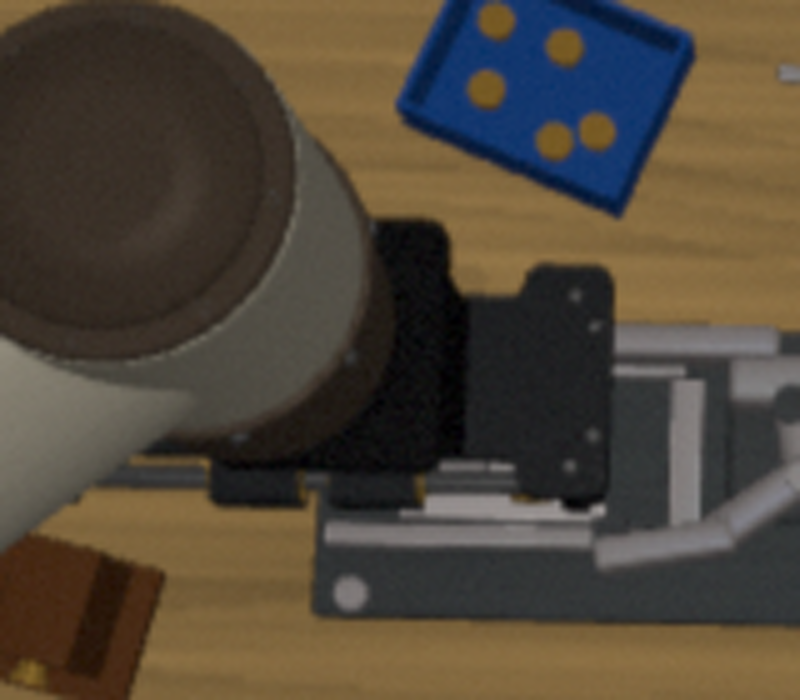

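The tool is being lifted and the post leans, so the shuttle is tipping from a push that is too high. I'll back off, check the shuttle, then push lower with the tool tilted.

>>> {"api": "step_arm", "payload": {"moves": [[[0,0,0,0,0,0.4,0],[0,0,0,0,0,0.8,0],[0,0,0,0,0,1.6,0],[0,0,0,0,0,2.5,0],[0,0,0,0,0,2.5,0]]]}}

```text
time_s: 4.93
tcp_pos: [0.5359, 0.2464, 0.0591]
ee_rot: [[1.0, -0.0, -0.008], [0.008, -0.0, 1.0], [-0.0, -1.0, -0.0]]
wrist_force: [0.7, -1.3, 0.8]
gripper_width: 0.005
```

>>> {"api": "step_arm", "payload": {"moves": [[[0.1,0,0,0,-2,2,0],[0.2,0,0,0,-4,4,0],[0.3,0,0,0,-6,6,0],[0.4,0,0,0,-6,7,0],[0.5,0,0,0,-6,7,0]]]}}

```text
time_s: 5.35
tcp_pos: [0.536, 0.3181, 0.122]
ee_rot: [[1.0, -0.001, -0.011], [0.01, 0.486, 0.874], [0.005, -0.874, 0.486]]
wrist_force: [0.4, -0.8, -0.9]
gripper_width: 0.002
```

```bash
python3 -c "
from h import *
s=plan((220,0,58));print(r.sense()['ee_rot'])
cap('scene','s5.png');cap('top','t5.png')
crop('s5.png',330,110,480,240,5,'s5a.png');crop('t5.png',150,150,310,290,5,'t5a.png')"
```

```text
t 5.35 rig [279.1  -0.8 122. ] F rig [-0.77 -0.39 -0.87] g 0.002 j [  32.   24.   -7.  -34.  -48. -100.]
turn [-0.507  0.005  0.004] shift cm [-0.13  2.72 -8.28]
[[ 9.99937586e-01 -5.10165703e-04 -1.11607756e-02]
 [ 1.00040667e-02  4.85634209e-01  8.74104876e-01]
 [ 4.97411609e-03 -8.74161973e-01  4.85609002e-01]]
```

View pics/s5a.png

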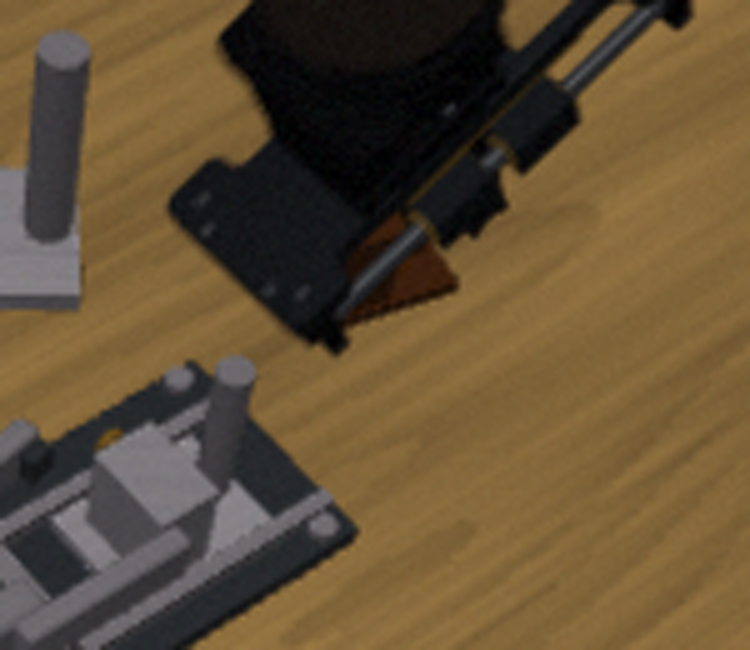

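View pics/t5a.png

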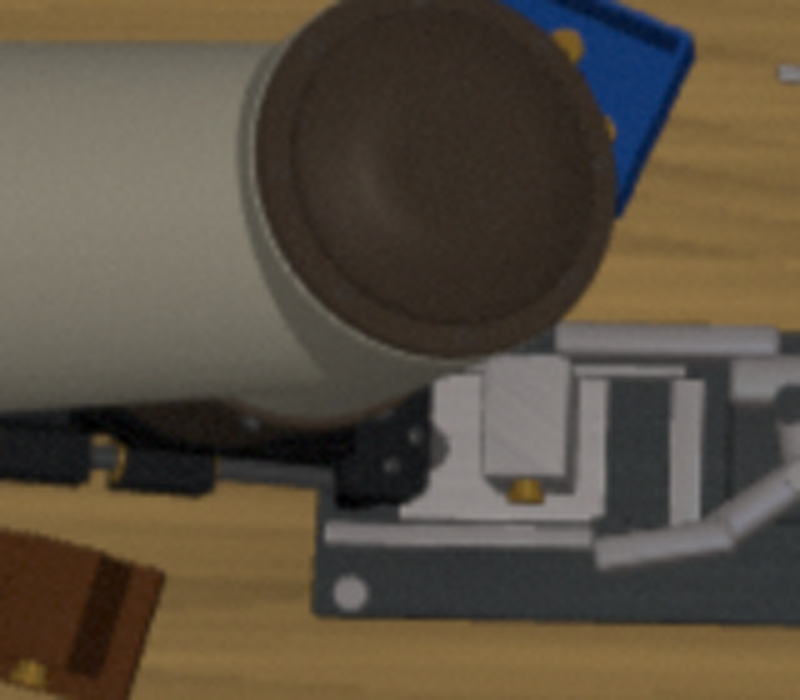

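The tool tilted the wrong way (body towards the post). I'll turn the gripper a quarter turn about the vertical and lean its body 30° towards rig +x. That lets the tips push low on the post.

```bash
cat >> h.py <<'E'
from scipy.spatial.transform import Rotation as Ro
W=rigT(P)[:3,:3]
def Rlow(deg=30):  # z=rig +y, tips lean to rig -x
    t=np.radians(deg);return W@np.column_stack([[np.cos(t),0,-np.sin(t)],[-np.sin(t),0,-np.cos(t)],[0,1,0]])
RA=W@np.column_stack([[0,-1,0],[0,0,-1],[1,0,0]])
def go(q,Rt,n=1):
    s=st();R=np.array(s['ee_rot']);rv=Ro.from_matrix(R.T@Rt).as_rotvec()
    print('turn',rv.round(3),'deg',np.degrees(np.linalg.norm(rv)).round(1),'shift cm',(R.T@(r2w(P,q)-s['tcp_pos'])*100).round(2))
E
python3 -c "
from h import *
go((230,0,160),Rlow())"
```

```text
t 5.45 rig [274.2  -0.5 119. ] F rig [-0.59 -0.3   0.6 ] g 0.003 j [  31.   25.   -7.  -34.  -48. -101.]
turn [-0.801 -1.423  0.797] deg 104.1 shift cm [-0.04 -5.71 -1.91]
```

>>> {"api": "step_arm", "payload": {"moves": [[[-0.053,-0.095,0.053,0,-1.5,-0.5,0],[-0.107,-0.19,0.106,0,-3,-1,0],[-0.16,-0.285,0.159,0,-4.5,-1.5,0],[-0.213,-0.379,0.212,0,-5.7,-1.9,0],[-0.267,-0.474,0.266,0,-5.7,-1.9,0]]]}}

```text
time_s: 5.87
tcp_pos: [0.5373, 0.2696, 0.1628]
ee_rot: [[0.852, -0.186, -0.49], [0.519, 0.165, 0.839], [-0.075, -0.968, 0.238]]
wrist_force: [-0.0, 0.4, 0.3]
gripper_width: 0.004
```

>>> {"api": "step_arm", "payload": {"moves": [[[-0.053,-0.095,0.053,0,0,0,0],[-0.107,-0.19,0.106,0,0,0,0],[-0.16,-0.285,0.159,0,0,0,0],[-0.213,-0.379,0.212,0,0,0,0],[-0.267,-0.474,0.266,0,0,0,0]]]}}

```text
time_s: 6.28
tcp_pos: [0.5363, 0.2715, 0.1605]
ee_rot: [[0.468, -0.183, -0.864], [0.841, -0.207, 0.499], [-0.27, -0.961, 0.057]]
wrist_force: [0.4, 0.3, -0.4]
gripper_width: 0.007
```

>>> {"api": "step_arm", "payload": {"moves": [[[-0.053,-0.095,0.053,0,0,0,0],[-0.107,-0.19,0.106,0,0,0,0],[-0.16,-0.285,0.159,0,0,0,0],[-0.213,-0.379,0.212,0,0,0,0],[-0.267,-0.474,0.266,0,0,0,0]]]}}

```text
time_s: 6.7
tcp_pos: [0.5362, 0.2724, 0.1605]
ee_rot: [[-0.012, 0.013, -1.0], [0.862, -0.506, -0.017], [-0.506, -0.862, -0.005]]
wrist_force: [0.1, -0.4, 0.3]
gripper_width: 0.004
```

```bash
python3 -c "
from h import *
go((205,0,100),Rlow());print(np.round(r.sense()['ee_rot'],2))"
```

```text
t 6.7 rig [233.4  -0.7 160.5] F rig [-0.41 -0.07  0.28] g 0.004 j [ 51.  32.  -7.  20. -76. -59.]
turn [ 0.009  0.007 -0.007] deg 0.8 shift cm [0.62 6.66 0.13]
[[-0.01  0.01 -1.  ]
 [ 0.86 -0.51 -0.02]
 [-0.51 -0.86 -0.  ]]
```

```bash
python3 -c "
from h import *
go((207,0,41),Rlow())"
```

```text
t 6.7 rig [233.4  -0.7 160.5] F rig [-0.41 -0.07  0.28] g 0.004 j [ 51.  32.  -7.  20. -76. -59.]
turn [ 0.009  0.007 -0.007] deg 0.8 shift cm [ 3.78 11.64  0.15]
```

>>> {"api": "step_arm", "payload": {"moves": [[[0,0,0,0.9,2.9,0.1,0],[0,0,0,1.9,5.8,0.1,0],[0,0,0,2.8,8.7,0.1,0],[0.01,0.01,0,3.5,10.8,0.1,0],[0.01,0.01,0,3.8,11.6,0.1,0]]]}}

```text
time_s: 7.12
tcp_pos: [0.5338, 0.2444, 0.0378]
ee_rot: [[0.001, -0.006, -1.0], [0.862, -0.507, 0.004], [-0.507, -0.862, 0.005]]
wrist_force: [0.3, 0.5, 0.7]
gripper_width: 0.004
```

```bash
python3 -c "
from h import *
go((190,0,40),Rlow())
cap('scene','s6.png');cap('top','t6.png')
crop('s6.png',330,110,480,240,5,'s6a.png')"
```

```text
t 7.12 rig [205.4   2.   37.8] F rig [ 0.51 -0.35  0.73] g 0.004 j [ 49.  39. -16.  22. -62. -64.]
turn [-0.009 -0.006 -0.009] deg 0.8 shift cm [-1.44  0.6  -0.21]
```

View pics/s6a.png

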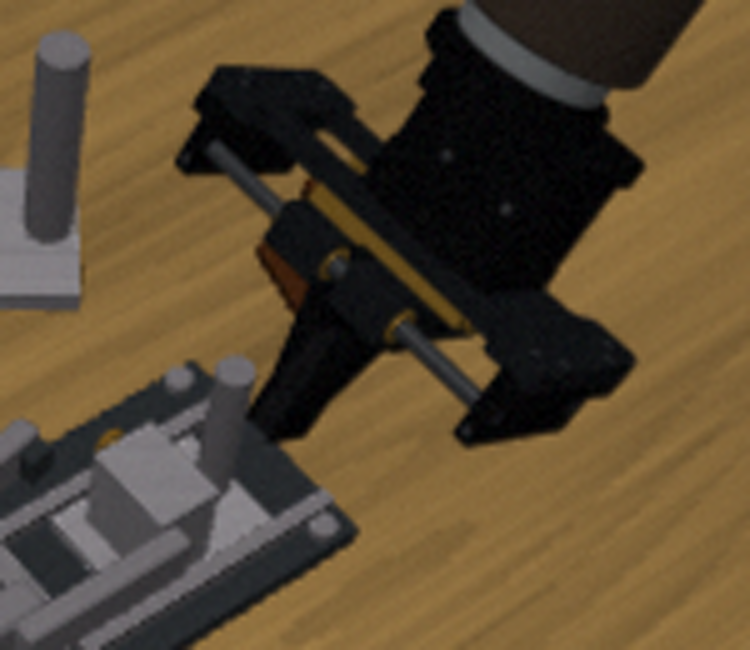

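>>> {"api": "step_arm", "payload": {"moves": [[[0,0,0,-0.26,0.1,0,0],[0,0,0,-0.5,0.15,-0.1,0],[0,0,0,-0.76,0.3,-0.1,0],[0,0,0,-1.0,0.45,-0.1,0],[0,0,0,-1.2,0.57,-0.1,0]]]}}

```text
time_s: 7.63
tcp_pos: [0.5364, 0.2325, 0.0431]
ee_rot: [[0.003, -0.002, -1.0], [0.866, -0.501, 0.004], [-0.501, -0.866, 0.0]]
wrist_force: [-0.1, -0.6, 0.7]
gripper_width: 0.005
```

>>> {"api": "step_arm", "payload": {"moves": [[[0,0,0,-0.13,0.075,0,0],[0,0,0,-0.26,0.15,0,0],[0,0,0,-0.39,0.225,0,0],[0,0,0,-0.52,0.3,0,0],[0,0,0,-0.65,0.375,0,0]]]}}

```text
time_s: 8.05
tcp_pos: [0.5362, 0.2253, 0.0421]
ee_rot: [[0.002, -0.003, -1.0], [0.865, -0.501, 0.004], [-0.501, -0.865, 0.001]]
wrist_force: [-1.2, 3.3, 0.4]
gripper_width: 0.003
```

>>> {"api": "step_arm", "payload": {"moves": [[[0,0,0,-0.13,0.075,0,0],[0,0,0,-0.26,0.15,0,0],[0,0,0,-0.39,0.225,0,0],[0,0,0,-0.52,0.3,0,0],[0,0,0,-0.65,0.375,0,0]]]}}

```text
time_s: 8.47
tcp_pos: [0.5364, 0.2194, 0.0422]
ee_rot: [[0.002, -0.001, -1.0], [0.867, -0.499, 0.002], [-0.499, -0.867, 0.0]]
wrist_force: [-2.4, 5.0, 0.8]
gripper_width: 0.007
```

```bash
python3 -c "
from h import *
go((190,0,40),Rlow())"
```

```text
t 8.47 rig [180.4  -0.5  42.2] F rig [5.02 2.33 0.78] g 0.007 j [ 47.  37. -18.  23. -60. -64.]
turn [-0.004 -0.007  0.001] deg 0.5 shift cm [ 0.94 -0.29  0.06]
```

>>> {"api": "step_arm", "payload": {"moves": [[[0,0,0,-0.13,0.08,0,0],[0,0,0,-0.26,0.16,0,0],[0,0,0,-0.39,0.24,0,0],[0,0,0,-0.52,0.32,0,0],[0,0,0,-0.65,0.4,0,0]]]}}

```text
time_s: 8.88
tcp_pos: [0.5365, 0.212, 0.0421]
ee_rot: [[0.002, -0.001, -1.0], [0.867, -0.499, 0.002], [-0.499, -0.867, -0.0]]
wrist_force: [-2.1, 5.5, 1.2]
gripper_width: 0.003
```

```bash
python3 -c "
from h import *
st();cap('scene','s7.png');cap('top','t7.png')
crop('s7.png',330,110,480,240,5,'s7a.png');crop('t7.png',150,180,310,290,5,'t7a.png')"
```

```text
t 8.88 rig [173.   -0.5  42.1] F rig [5.47 2.03 1.22] g 0.003 j [ 47.  37. -19.  23. -59. -64.]
```

View pics/s7a.png

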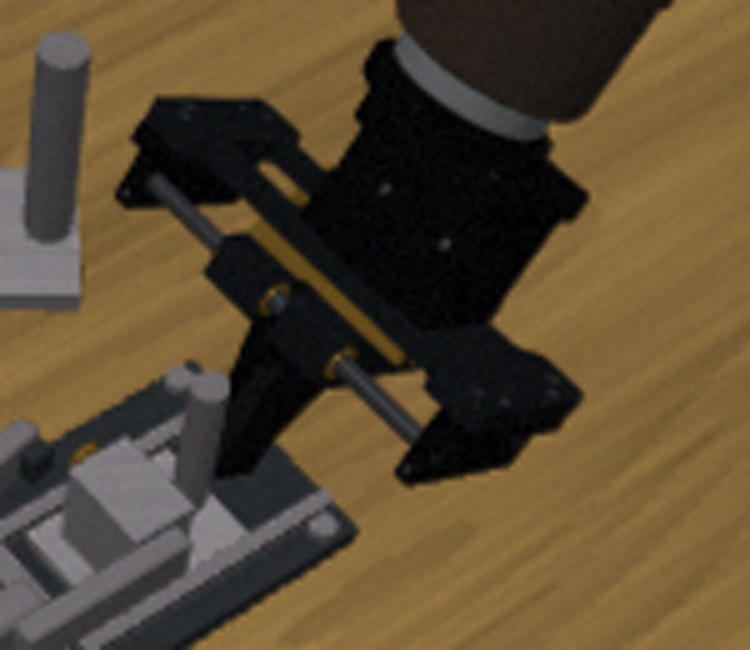

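View pics/t7a.png

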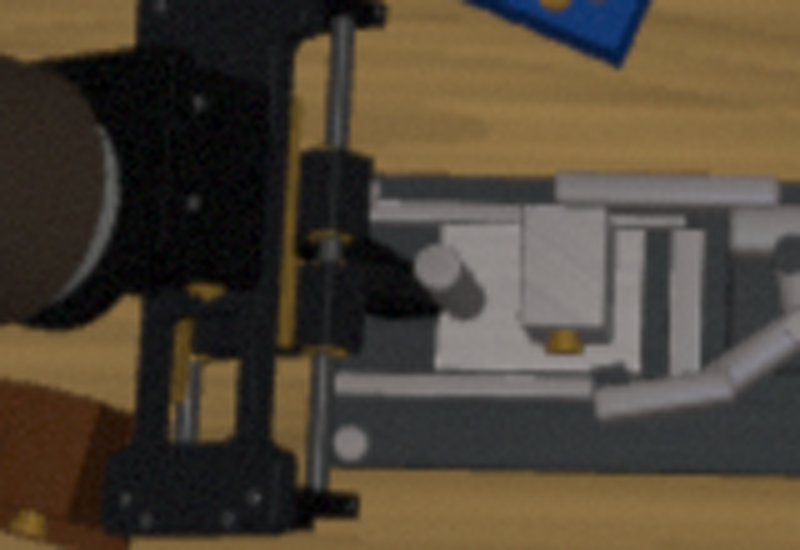

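The shuttle slides flat at about 5 N, with about 9 mm left to the stop (foot edge at column 645, stop at 670 in the crop).

>>> {"api": "step_arm", "payload": {"moves": [[[0,0,0,-0.12,0.07,0,0],[0,0,0,-0.24,0.14,0,0],[0,0,0,-0.36,0.21,0,0],[0,0,0,-0.48,0.28,0,0],[0,0,0,-0.56,0.33,0,0]]]}}

```text
time_s: 9.4
tcp_pos: [0.5365, 0.2054, 0.0421]
ee_rot: [[0.002, -0.001, -1.0], [0.867, -0.499, 0.002], [-0.499, -0.867, -0.0]]
wrist_force: [-2.2, 6.3, 1.9]
gripper_width: 0.002
```

>>> {"api": "step_arm", "payload": {"moves": [[[0,0,0,-0.04,0.02,0,0],[0,0,0,-0.08,0.045,0,0],[0,0,0,-0.12,0.07,0,0],[0,0,0,-0.16,0.09,0,0],[0,0,0,-0.2,0.115,0,0]]]}}

```text
time_s: 9.82
tcp_pos: [0.5365, 0.2033, 0.0421]
ee_rot: [[0.002, -0.001, -1.0], [0.867, -0.499, 0.002], [-0.499, -0.867, -0.0]]
wrist_force: [-1.9, 5.5, 1.7]
gripper_width: 0.003
```

```bash
python3 -c "
from h import *
st();cap('top','t8.png')
crop('t8.png',150,180,310,290,5,'t8a.png')"
```

```text
t 9.82 rig [164.3  -0.5  42.1] F rig [5.48 1.84 1.72] g 0.003 j [ 46.  37. -20.  24. -59. -63.]
```

View pics/t8a.png

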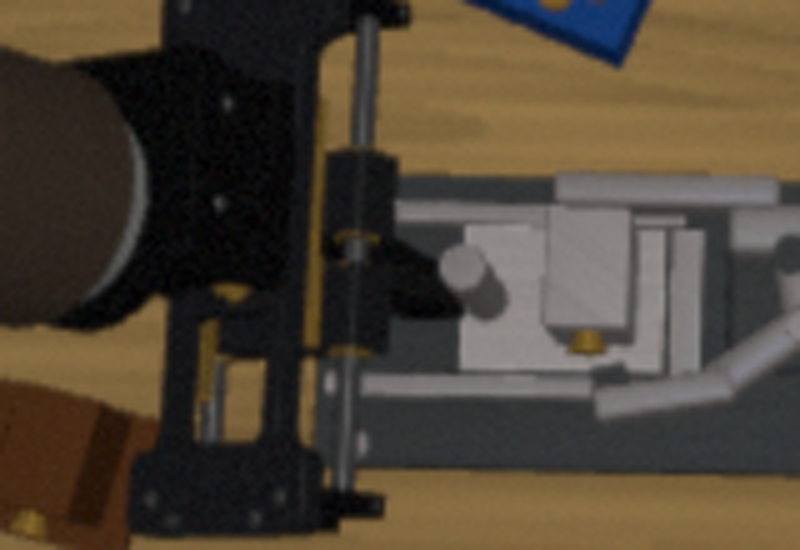

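>>> {"api": "step_arm", "payload": {"moves": [[[0,0,0,-0.04,0.02,0,0],[0,0,0,-0.08,0.045,0,0],[0,0,0,-0.12,0.07,0,0],[0,0,0,-0.14,0.08,0,0],[0,0,0,-0.16,0.09,0,0]]]}}

```text
time_s: 10.28
tcp_pos: [0.5365, 0.2015, 0.0421]
ee_rot: [[0.002, -0.001, -1.0], [0.867, -0.499, 0.002], [-0.499, -0.867, -0.0]]
wrist_force: [-2.8, 6.2, 0.9]
gripper_width: 0.005
```

>>> {"api": "step_arm", "payload": {"moves": [[[0,0,0,-0.02,0.01,0,0],[0,0,0,-0.04,0.02,0,0],[0,0,0,-0.06,0.035,0,0],[0,0,0,-0.08,0.045,0,0],[0,0,0,-0.1,0.06,0,0]]]}}

```text
time_s: 10.7
tcp_pos: [0.5366, 0.2013, 0.0421]
ee_rot: [[0.002, 0.0, -1.0], [0.868, -0.497, 0.002], [-0.497, -0.868, -0.001]]
wrist_force: [-4.2, 9.0, 2.6]
gripper_width: 0.005
```

>>> {"api": "step_arm", "payload": {"moves": [[[0,0,0,-0.02,0.01,0,0],[0,0,0,-0.04,0.02,0,0],[0,0,0,-0.06,0.035,0,0],[0,0,0,-0.08,0.045,0,0],[0,0,0,-0.08,0.045,0,0]]]}}

```text
time_s: 11.12
tcp_pos: [0.5366, 0.2011, 0.0422]
ee_rot: [[0.002, 0.001, -1.0], [0.868, -0.496, 0.001], [-0.496, -0.868, -0.002]]
wrist_force: [-6.3, 10.2, 3.1]
gripper_width: 0.003
```

```bash
python3 -c "
from h import *
st();cap('top','t9.png');cap('scene','s9.png')
crop('t9.png',200,200,310,280,7,'t9a.png');crop('s9.png',330,150,430,240,7,'s9a.png')"
```

```text
t 11.12 rig [162.1  -0.6  42.2] F rig [10.27  6.24  3.07] g 0.003 j [ 46.  36. -20.  24. -58. -63.]
```

View pics/t9a.png

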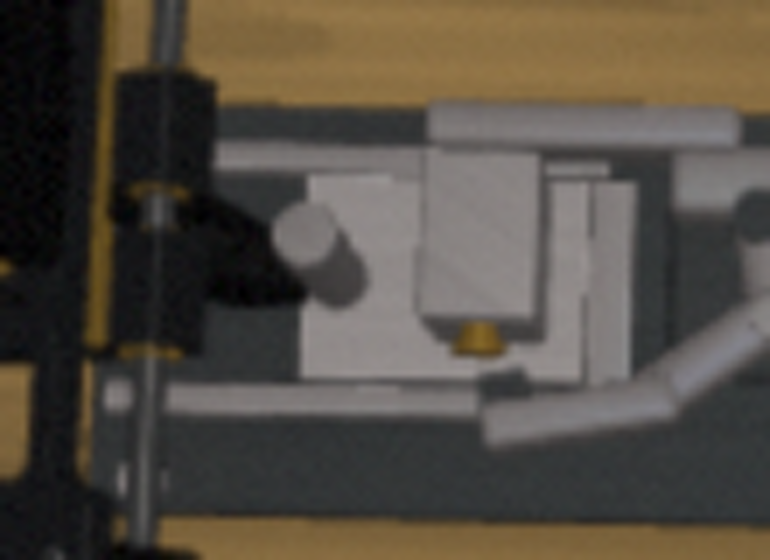

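View pics/s9a.png

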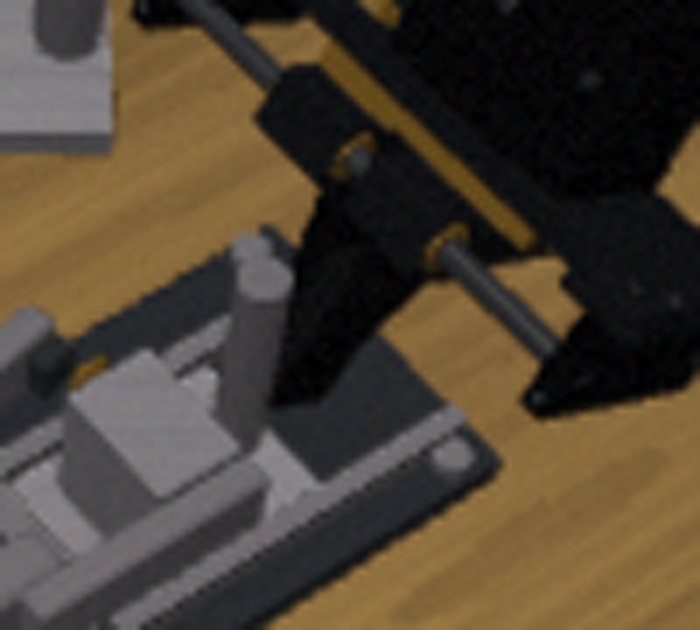

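>>> {"api": "step_arm", "payload": {"moves": [[[0,0,0,-0.02,0.01,0,0],[0,0,0,-0.04,0.02,0,0],[0,0,0,-0.06,0.035,0,0],[0,0,0,-0.08,0.045,0,0],[0,0,0,-0.1,0.06,0,0]]]}}

```text
time_s: 11.63
tcp_pos: [0.5367, 0.2009, 0.0422]
ee_rot: [[0.002, 0.002, -1.0], [0.869, -0.494, 0.001], [-0.494, -0.869, -0.003]]
wrist_force: [-7.3, 13.5, 3.6]
gripper_width: 0.004
```

At the stop: force climbs to 13 N with almost no motion. Backing off and lifting.

>>> {"api": "step_arm", "payload": {"moves": [[[0,0,0,0.4,-0.2,0,0],[0,0,0,0.9,-0.5,0,0],[0,0,0,1.8,-1.5,0,0],[0,0,0,1.8,-4.5,0,0],[0,0,0,1.8,-8,0,0]]]}}

```text
time_s: 12.05
tcp_pos: [0.5348, 0.2501, 0.1008]
ee_rot: [[0.001, -0.009, -1.0], [0.862, -0.507, 0.006], [-0.507, -0.862, 0.007]]
wrist_force: [1.3, 0.5, -0.6]
gripper_width: 0.003
```

```bash
python3 -c "
from h import *
go((-155,95,170),Rlow(0));cap('top','t10.png');cap('scene','s10.png')
crop('t10.png',200,200,310,280,7,'t10a.png');crop('s10.png',330,150,430,240,7,'s10a.png')"
```

```text
t 12.05 rig [211.1   0.8 100.8] F rig [ 0.45 -1.33 -0.62] g 0.003 j [ 50.  35. -12.  20. -69. -61.]
turn [-0.01  -0.01  -0.532] deg 30.5 shift cm [-35.13  12.7    9.03]
```

View pics/t10a.png

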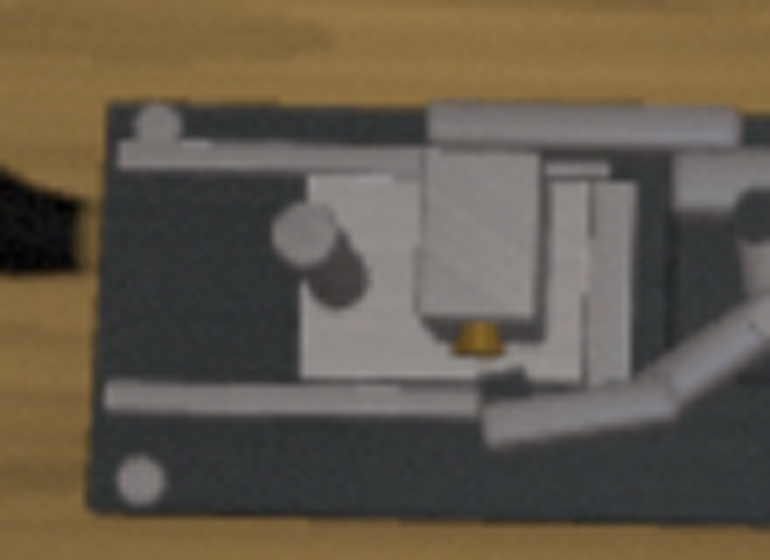

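View pics/s10a.png

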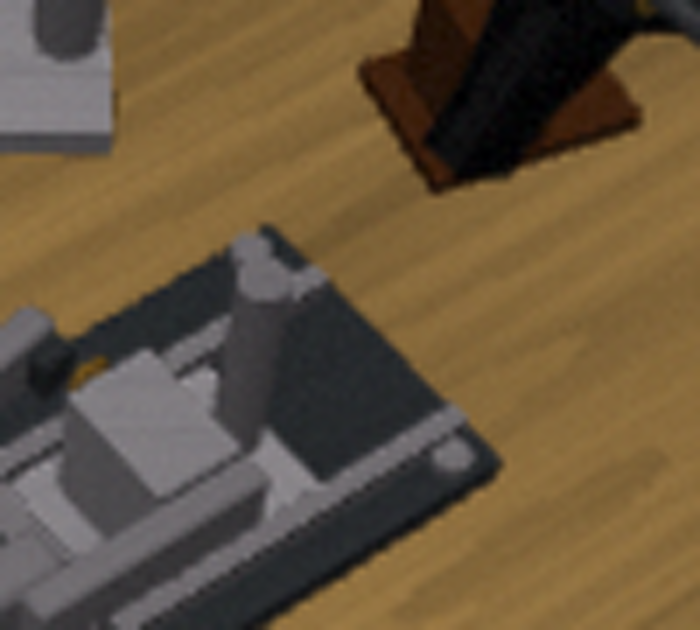

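The foot now touches the stop, so the shuttle is home. I'll lift above the bottle's height and travel to the handle.

>>> {"api": "step_arm", "payload": {"moves": [[[0,0,-0.1,-1.2,-2,0,0],[0,0,-0.2,-2.4,-4,0,0],[0,0,-0.3,-3.6,-6,0,0],[0,0,-0.42,-4.5,-7.8,0,0],[-0.01,-0.01,-0.53,-5,-8,0,0]]]}}

```text
time_s: 12.57
tcp_pos: [0.5383, 0.2499, 0.2007]
ee_rot: [[-0.01, 0.012, -1.0], [1.0, 0.013, -0.01], [0.013, -1.0, -0.012]]
wrist_force: [0.6, -0.1, -0.2]
gripper_width: 0.009
```

```bash
python3 -c "
from h import *
go((-156,85,185),Rlow(0))"
```

```text
t 12.57 rig [210.9  -2.6 200.7] F rig [-0.06 -0.57 -0.25] g 0.009 j [ 40.  20.  -8.  -0. -61. -40.]
turn [0.012 0.004 0.013] deg 1.0 shift cm [-36.67   0.99   8.91]
```

>>> {"api": "step_arm", "payload": {"moves": [[[0,0,0,-3.7,0,0.9,0],[0,0,0,-7.4,0,1.8,0],[0,0,0,-11.1,0,2.7,0],[0,0,0,-14.8,0,3.6,0],[0,0,0,-18.3,0,4.4,0]]]}}

```text
time_s: 12.98
tcp_pos: [0.4923, 0.0628, 0.1949]
ee_rot: [[-0.008, 0.003, -1.0], [1.0, 0.003, -0.008], [0.003, -1.0, -0.003]]
wrist_force: [0.2, -0.0, 0.5]
gripper_width: 0.005
```

>>> {"api": "step_arm", "payload": {"moves": [[[0,0,0,-3.7,0,0.9,0],[0,0,0,-7.4,0,1.8,0],[0,0,0,-11.1,0,2.7,0],[0,0,0,-14.8,0,3.6,0],[0,0,0,-18.3,0,4.4,0]]]}}

```text
time_s: 13.4
tcp_pos: [0.4497, -0.1201, 0.1941]
ee_rot: [[-0.008, 0.004, -1.0], [1.0, 0.004, -0.008], [0.004, -1.0, -0.004]]
wrist_force: [1.3, 0.3, 0.5]
gripper_width: 0.002
```

```bash
python3 -c "
from h import *
go((-156,82,49),Rlow(0))"
```

```text
t 13.4 rig [-158.6   88.3  194.1] F rig [ 0.28 -1.25  0.55] g 0.002 j [  5.   8. -25.  -0. -57.  -4.]
turn [0.004 0.001 0.004] deg 0.3 shift cm [ 0.2  14.51 -0.58]
```

>>> {"api": "step_arm", "payload": {"moves": [[[0,0,0,0,3.5,0,0],[0,0,0,0,7,0,0],[0,0,0,0.2,10.5,0,0],[0,0,0,0.2,13.5,-0.2,0],[0,0,0,0.2,14.5,-0.2,0]]]}}

```text
time_s: 13.82
tcp_pos: [0.4504, -0.1161, 0.0452]
ee_rot: [[-0.006, -0.004, -1.0], [1.0, 0.004, -0.006], [0.004, -1.0, 0.004]]
wrist_force: [0.7, 0.8, 0.2]
gripper_width: 0.007
```

```bash
python3 -c "
from h import *
go((-156,72,49),Rlow(0));cap('top','t11.png');cap('scene','s11.png')
crop('t11.png',330,200,480,320,5,'t11a.png');crop('s11.png',150,180,350,340,4,'s11a.png')"
```

```text
t 13.82 rig [-154.6   87.6   45.2] F rig [ 0.83 -0.75  0.22] g 0.007 j [  5.  21. -35.  -0. -35.  -5.]
turn [-0.004 -0.     0.004] deg 0.3 shift cm [-0.14 -0.39 -1.55]
```

View pics/t11a.png

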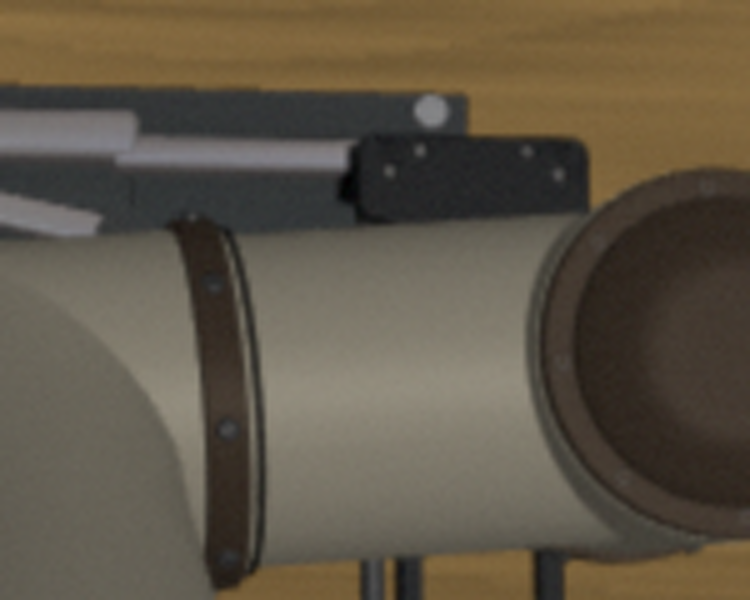

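View pics/s11a.png

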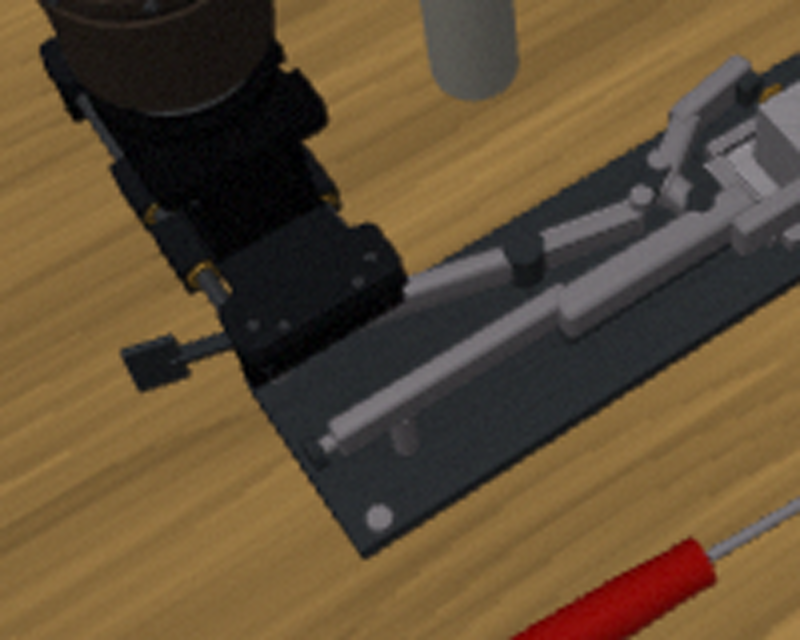

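>>> {"api": "step_arm", "payload": {"moves": [[[0,0,0,-0.1,-0.3,-0.3,0],[0,0,0,-0.1,-0.3,-0.6,0],[0,0,0,-0.1,-0.3,-0.9,0],[0,0,0,-0.1,-0.3,-1.2,0],[0,0,0,-0.1,-0.3,-1.5,0]]]}}

```text
time_s: 14.33
tcp_pos: [0.4701, -0.1163, 0.0535]
ee_rot: [[-0.008, 0.007, -1.0], [1.0, 0.004, -0.008], [0.004, -1.0, -0.007]]
wrist_force: [0.4, 0.2, 0.5]
gripper_width: 0.002
```

>>> {"api": "step_arm", "payload": {"moves": [[[0,0,0,0,0,-0.15,0],[0,0,0,0,0,-0.3,0],[0,0,0,0,0,-0.45,0],[0,0,0,0,0,-0.6,0],[0,0,0,0,0,-0.75,0]]]}}

```text
time_s: 14.75
tcp_pos: [0.4767, -0.1163, 0.0525]
ee_rot: [[-0.008, 0.005, -1.0], [1.0, 0.004, -0.008], [0.004, -1.0, -0.005]]
wrist_force: [-0.1, 0.5, 0.1]
gripper_width: 0.008
```

>>> {"api": "step_arm", "payload": {"moves": [[[0,0,0,0,0,-0.15,0],[0,0,0,0,0,-0.3,0],[0,0,0,0,0,-0.45,0],[0,0,0,0,0,-0.6,0],[0,0,0,0,0,-0.75,0]]]}}

```text
time_s: 15.17
tcp_pos: [0.4805, -0.1168, 0.052]
ee_rot: [[-0.007, -0.003, -1.0], [1.0, 0.004, -0.007], [0.004, -1.0, 0.003]]
wrist_force: [-7.1, -2.9, 4.8]
gripper_width: 0.005
```

```bash
python3 -c "
from h import *
go((-156,35,49),Rlow(0))"
```

```text
t 15.17 rig [-155.5   57.5   52. ] F rig [-2.87  7.11  4.8 ] g 0.005 j [  5.  22. -30.  -0. -38.  -4.]
turn [-0.003  0.001  0.004] deg 0.3 shift cm [-0.06  0.29 -2.25]
```

>>> {"api": "step_arm", "payload": {"moves": [[[0,0,0,0,0,-0.15,0],[0,0,0,0,0,-0.3,0],[0,0,0,0,0,-0.45,0],[0,0,0,0,0,-0.6,0],[0,0,0,0,0,-0.6,0]]]}}

```text
time_s: 15.58
tcp_pos: [0.485, -0.1174, 0.0517]
ee_rot: [[-0.006, -0.006, -1.0], [1.0, 0.003, -0.006], [0.003, -1.0, 0.006]]
wrist_force: [-8.5, -3.8, 4.2]
gripper_width: 0.004
```

```bash
python3 -c "
from h import *
st();cap('scene','s12.png')
crop('s12.png',150,180,350,340,4,'s12a.png')"
```

```text
t 15.58 rig [-156.    53.    51.7] F rig [-3.74  8.56  4.17] g 0.004 j [  5.  23. -30.  -0. -38.  -4.]
```

View pics/s12a.png

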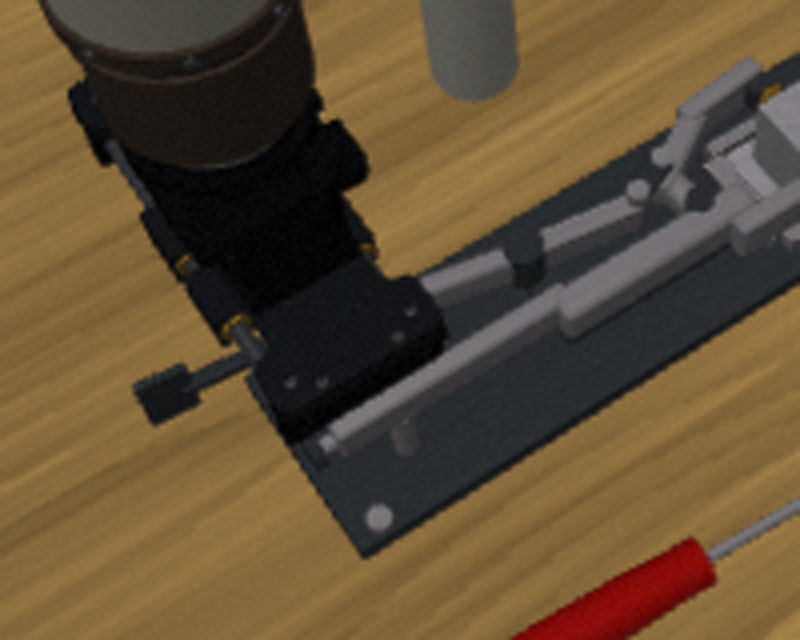

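The handle is moving, and the jaw and lever move with it. The force is about 9 N.

>>> {"api": "step_arm", "payload": {"moves": [[[0,0,0,0,0,-0.15,0],[0,0,0,0,0,-0.3,0],[0,0,0,0,0,-0.45,0],[0,0,0,0,0,-0.6,0],[0,0,0,0,0,-0.75,0]]]}}

```text
time_s: 16.05
tcp_pos: [0.4891, -0.1181, 0.0515]
ee_rot: [[-0.005, -0.014, -1.0], [1.0, 0.002, -0.005], [0.002, -1.0, 0.014]]
wrist_force: [-13.8, -7.3, 7.9]
gripper_width: 0.006
```

>>> {"api": "step_arm", "payload": {"moves": [[[0,0,0,0,0,-0.12,0],[0,0,0,0,0,-0.24,0],[0,0,0,0,0,-0.36,0],[0,0,0,0,0,-0.48,0],[0,0,0,0,0,-0.6,0]]]}}

```text
time_s: 16.47
tcp_pos: [0.4985, -0.1174, 0.0513]
ee_rot: [[-0.006, -0.006, -1.0], [1.0, 0.003, -0.006], [0.003, -1.0, 0.006]]
wrist_force: [-5.2, -4.1, 1.2]
gripper_width: 0.003
```

```bash
python3 -c "
from h import *
st();cap('scene','s13.png')
crop('s13.png',150,160,400,340,3.2,'s13a.png')"
```

```text
t 16.47 rig [-156.2   39.4   51.3] F rig [-4.12  5.23  1.16] g 0.003 j [  5.  24. -28.  -0. -39.  -4.]
```

View pics/s13a.png

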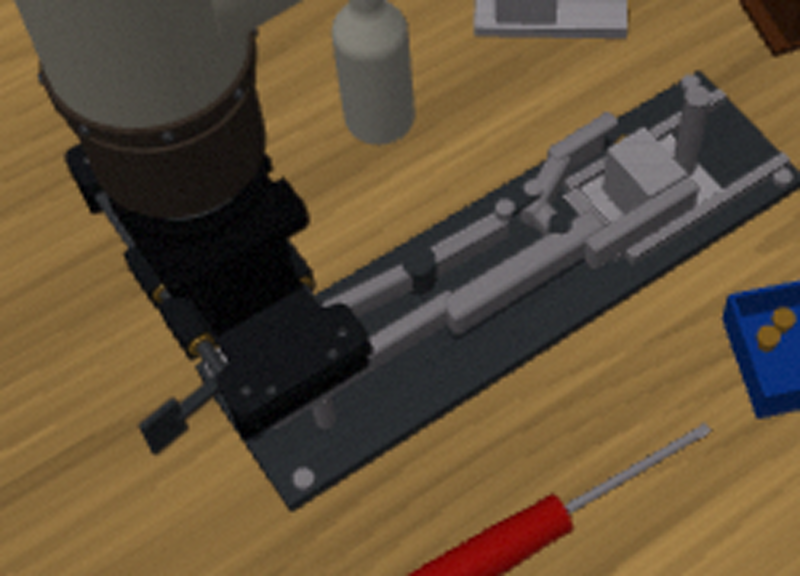

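>>> {"api": "step_arm", "payload": {"moves": [[[0,0,0,0,0,-0.08,0],[0,0,0,0,0,-0.16,0],[0,0,0,0,0,-0.24,0],[0,0,0,0,0,-0.32,0],[0,0,0,0,0,-0.32,0]]]}}

```text
time_s: 16.93
tcp_pos: [0.5073, -0.1158, 0.053]
ee_rot: [[-0.009, 0.006, -1.0], [1.0, 0.004, -0.009], [0.004, -1.0, -0.006]]
wrist_force: [-1.6, -0.2, 1.0]
gripper_width: 0.001
```

```bash
python3 -c "
from h import *
st();cap('scene','s14.png')
crop('s14.png',150,160,400,340,3.2,'s14a.png')"
```

```text
t 16.93 rig [-154.7   30.6   53. ] F rig [-0.2   1.6   0.99] g 0.001 j [  5.  24. -27.  -0. -39.  -4.]
```

View pics/s14a.png

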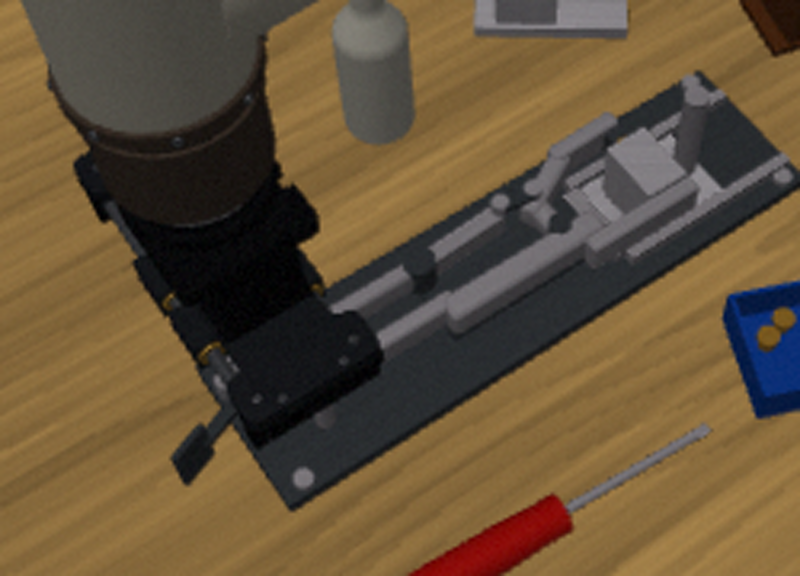

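The pliers snapped over: the lever stands well out to -y and the force dropped. Letting go.

>>> {"api": "step_arm", "payload": {"moves": [[[0,0,0,0,0,0.5,0],[0,0,0,0,0,1.2,0],[0,0,0,0,0,2.2,0],[0,0,0,0,0,3.5,0],[0,0,0,0,0,4,0]]]}}

```text
time_s: 17.4
tcp_pos: [0.4641, -0.1164, 0.0523]
ee_rot: [[-0.008, 0.003, -1.0], [1.0, 0.005, -0.008], [0.004, -1.0, -0.003]]
wrist_force: [-0.0, 0.4, 0.5]
gripper_width: 0.004
```

>>> {"api": "step_arm", "payload": {"moves": [[[0,0,0,0,-3,0,0],[0,0,0,0,-6,0,0],[0,0,0,0,-9,0,0],[0,0,0,0,-11,0,0],[0,0,0,0,-12,0,0]]]}}

```text
time_s: 17.82
tcp_pos: [0.4674, -0.1169, 0.1759]
ee_rot: [[-0.009, 0.011, -1.0], [1.0, 0.004, -0.009], [0.004, -1.0, -0.011]]
wrist_force: [0.5, 0.2, -0.6]
gripper_width: 0.007
```

```bash
python3 -c "
from h import *
go((-222,-75,180),Rlow(0));cap('scene','s15.png');cap('top','t15.png')
crop('s15.png',150,160,400,340,3.2,'s15a.png')
crop('t15.png',205,200,475,300,2.9,'t15a.png')"
```

```text
t 17.82 rig [-155.5   70.6  175.9] F rig [ 0.15 -0.52 -0.64] g 0.007 j [  5.  11. -24.  -0. -54.  -5.]
turn [0.011 0.003 0.004] deg 0.7 shift cm [ -6.69  -0.27 -14.54]
```

View pics/s15a.png

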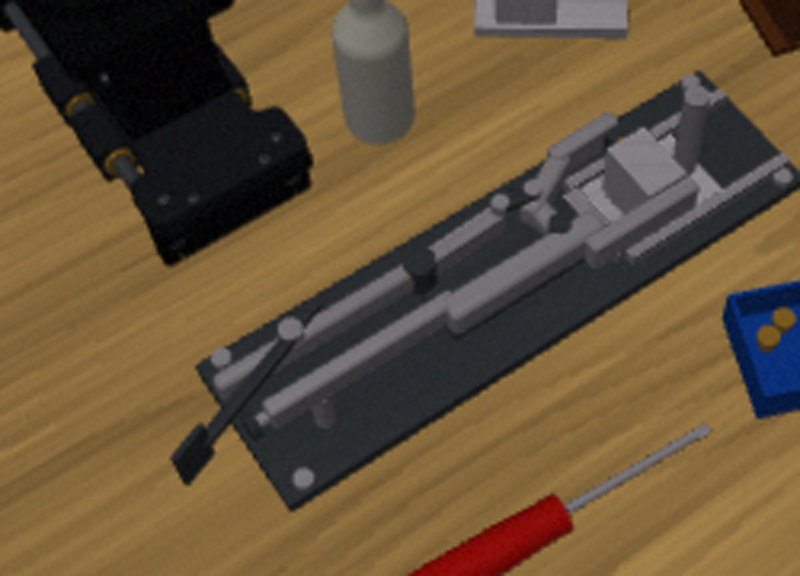

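View pics/t15a.png

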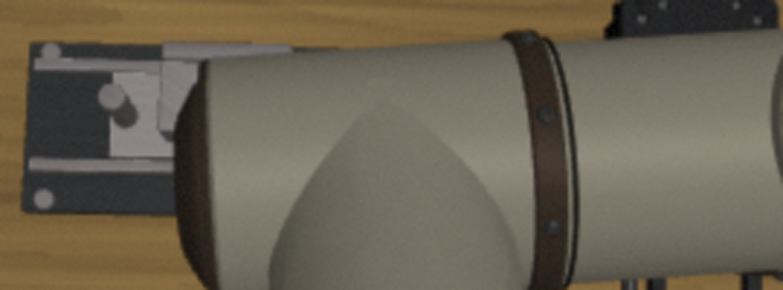

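The pliers are locked: the handles are parallel and stay so with nothing touching them. Moving over to the paddle's -y side.

>>> {"api": "step_arm", "payload": {"moves": [[[0,0,0,-1.4,-0.5,-3,0],[0,0,0,-2.8,-0.5,-6,0],[0,0,0,-4.2,-0.5,-9,0],[0,0,0,-5.6,-0.5,-12,0],[0,0,0,-6.7,-0.5,-14.5,0]]]}}

```text
time_s: 18.33
tcp_pos: [0.6127, -0.1835, 0.1759]
ee_rot: [[-0.008, 0.003, -1.0], [1.0, 0.004, -0.008], [0.004, -1.0, -0.003]]
wrist_force: [1.3, 0.4, 0.2]
gripper_width: 0.004
```

```bash
python3 -c "
from h import *
go((-222,-65,67),Rlow(0));c=cap('scene','s16.png');t=cap('top','t16.png')
for q in[(-217,-22,70),(-217,-22,88)]: print(proj(c,r2w(P,q)),proj(t,r2w(P,q)))
crop('s16.png',150,160,400,340,3.2,'s16a.png')
crop('t16.png',205,200,325,285,6.6,'t16a.png')"
```

```text
t 18.33 rig [-223.   -74.3  175.9] F rig [ 0.41 -1.29  0.21] g 0.004 j [ -2.  26.  -2.  -0. -62.   3.]
turn [0.003 0.002 0.004] deg 0.3 shift cm [ 0.05 10.89  0.96]
[209.04500666 304.26169267] [448.39012082 227.43402655]
[207.06342167 299.91655848] [451.16535571 225.57250692]
```

View pics/s16a.png

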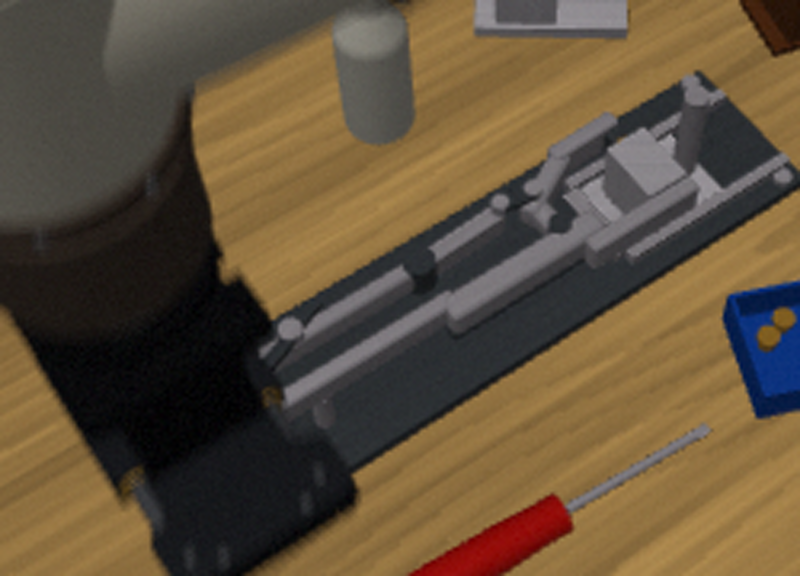

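View pics/t16a.png

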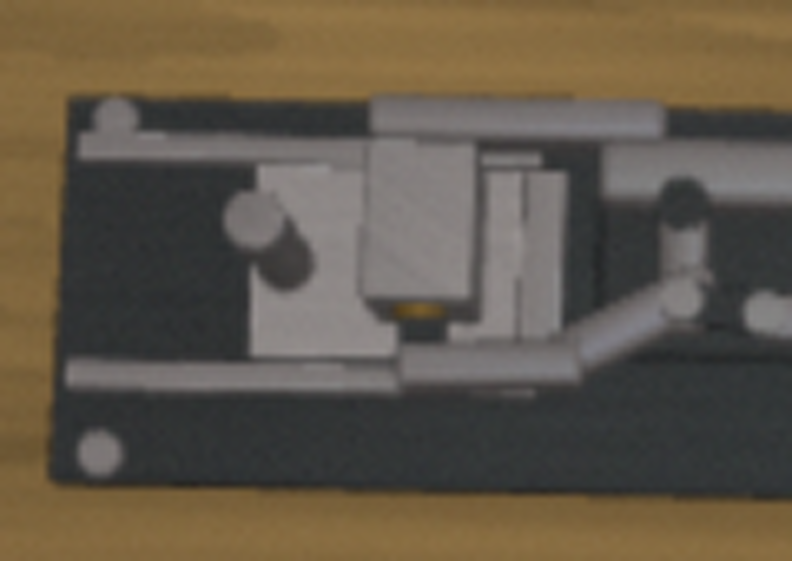

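The bush is pressed nearly flush under the pad, at about (420,308) in the crop, and the shuttle is still home. The paddle appeared at (209,302) against a predicted (209,304). Descending beside it.

>>> {"api": "step_arm", "payload": {"moves": [[[0,0,0,0,3,0,0],[0,0,0,0,6,0,0],[0,0,0,0,8.5,0.3,0],[0,0,0,0,10.5,0.6,0],[0,0,0,0,10.7,0.6,0]]]}}

```text
time_s: 18.85
tcp_pos: [0.601, -0.1814, 0.0651]
ee_rot: [[-0.007, -0.007, -1.0], [1.0, 0.006, -0.007], [0.006, -1.0, 0.007]]
wrist_force: [-1.1, 0.4, -1.0]
gripper_width: 0.007
```

```bash
python3 -c "
from h import *
go((-222,-42,67),Rlow(0));c=cap('scene','s17.png');t=cap('top','t17.png')
crop('s17.png',150,220,300,340,5,'s17a.png')"
```

```text
t 18.85 rig [-220.7  -62.7   65.1] F rig [ 0.45  1.11 -1.  ] g 0.007 j [ -2.  32. -10.  -0. -49.   3.]
turn [-0.007  0.001  0.006] deg 0.5 shift cm [-0.12 -0.17  2.07]
```

View pics/s17a.png

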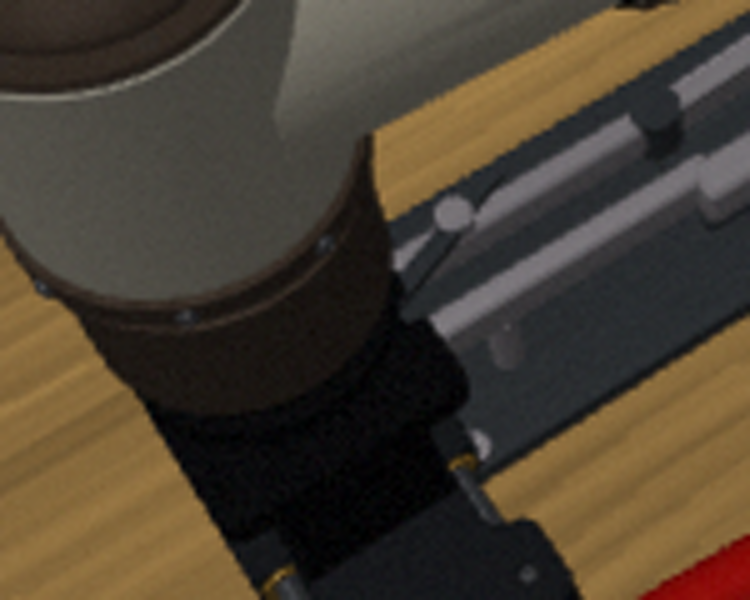

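>>> {"api": "step_arm", "payload": {"moves": [[[0,0,0,-0.1,-0.1,0.3,0],[0,0,0,-0.1,-0.1,0.6,0],[0,0,0,-0.1,-0.1,0.9,0],[0,0,0,-0.1,-0.1,1.2,0],[0,0,0,-0.1,-0.1,1.5,0]]]}}

```text
time_s: 19.37
tcp_pos: [0.5913, -0.1834, 0.0728]
ee_rot: [[-0.008, 0.007, -1.0], [1.0, 0.004, -0.008], [0.004, -1.0, -0.007]]
wrist_force: [-0.4, -0.6, -0.8]
gripper_width: 0.005
```

>>> {"api": "step_arm", "payload": {"moves": [[[0,0,0,0,0,0.15,0],[0,0,0,0,0,0.3,0],[0,0,0,0,0,0.45,0],[0,0,0,0,0,0.6,0],[0,0,0,0,0,0.75,0]]]}}

```text
time_s: 19.78
tcp_pos: [0.5837, -0.1835, 0.0718]
ee_rot: [[-0.008, 0.005, -1.0], [1.0, 0.004, -0.008], [0.004, -1.0, -0.005]]
wrist_force: [0.2, -0.0, -0.0]
gripper_width: 0.007
```

>>> {"api": "step_arm", "payload": {"moves": [[[0,0,0,0,0,0.15,0],[0,0,0,0,0,0.3,0],[0,0,0,0,0,0.45,0],[0,0,0,0,0,0.6,0],[0,0,0,0,0,0.75,0]]]}}

```text
time_s: 20.2
tcp_pos: [0.5762, -0.1835, 0.0718]
ee_rot: [[-0.008, 0.005, -1.0], [1.0, 0.004, -0.008], [0.004, -1.0, -0.005]]
wrist_force: [1.0, 0.2, -0.5]
gripper_width: 0.005
```

>>> {"api": "step_arm", "payload": {"moves": [[[0,0,0,0,0.05,0.15,0],[0,0,0,0,0.1,0.3,0],[0,0,0,0,0.15,0.45,0],[0,0,0,0,0.2,0.6,0],[0,0,0,0,0.2,0.75,0]]]}}

```text
time_s: 20.62
tcp_pos: [0.57, -0.1839, 0.0705]
ee_rot: [[-0.009, 0.008, -1.0], [1.0, 0.003, -0.009], [0.003, -1.0, -0.008]]
wrist_force: [2.6, -2.3, 1.1]
gripper_width: 0.007
```

>>> {"api": "step_arm", "payload": {"moves": [[[0,0,0,0,0,0.15,0],[0,0,0,0,0,0.3,0],[0,0,0,0,0,0.45,0],[0,0,0,0,0,0.6,0],[0,0,0,0,0,0.75,0]]]}}

```text
time_s: 21.03
tcp_pos: [0.5603, -0.1835, 0.0693]
ee_rot: [[-0.008, 0.003, -1.0], [1.0, 0.005, -0.008], [0.005, -1.0, -0.003]]
wrist_force: [1.2, -0.3, 1.1]
gripper_width: 0.004
```

```bash
python3 -c "
from h import *
st();c=cap('scene','s18.png')
crop('s18.png',150,160,400,340,3.2,'s18a.png')"
```

```text
t 21.03 rig [-222.6  -22.    69.3] F rig [-0.26 -1.15  1.09] g 0.004 j [ -3.  28. -16.  -0. -46.   3.]
```

View pics/s18a.png

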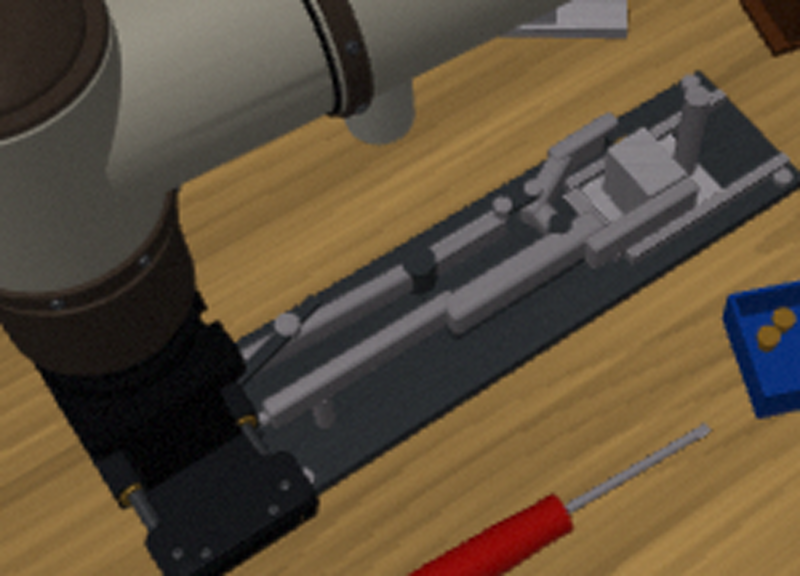

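>>> {"api": "step_arm", "payload": {"moves": [[[0,0,0,0,0,0.15,0],[0,0,0,0,0,0.3,0],[0,0,0,0,0,0.45,0],[0,0,0,0,0,0.6,0],[0,0,0,0,0,0.6,0]]]}}

```text
time_s: 21.5
tcp_pos: [0.5547, -0.1836, 0.0695]
ee_rot: [[-0.008, 0.004, -1.0], [1.0, 0.004, -0.008], [0.004, -1.0, -0.004]]
wrist_force: [-0.0, 0.3, -0.7]
gripper_width: 0.006
```

```bash
python3 -c "
from h import *
st();c=cap('scene','s19.png')
crop('s19.png',150,160,400,340,3.2,'s19a.png')"
```

```text
t 21.5 rig [-222.7  -16.3   69.5] F rig [ 0.31  0.02 -0.74] g 0.006 j [ -3.  28. -17.  -0. -45.   3.]
```

View pics/s19a.png

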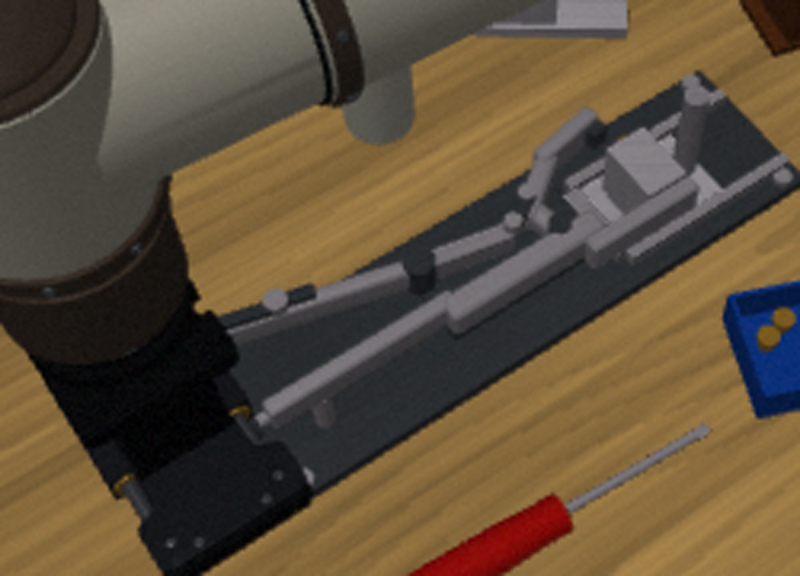

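The pliers have sprung open and the lever has swung clear of the fingers. Retreating to -y and up.

>>> {"api": "step_arm", "payload": {"moves": [[[0,0,0,0,0,-1,0],[0,0,0,0,0,-2.5,0],[0,0,0,-1,-1,-4.5,0],[0,0,0,-2,-4,-5,0],[0,0,0,-4,-8,-5,0]]]}}

```text
time_s: 21.97
tcp_pos: [0.6058, -0.2212, 0.1448]
ee_rot: [[-0.01, -0.001, -1.0], [1.0, 0.005, -0.01], [0.005, -1.0, 0.001]]
wrist_force: [0.7, -0.3, 0.1]
gripper_width: 0.003
```

>>> {"api": "step_arm", "payload": {"moves": [[[0,0,0,-3,-2,0,0],[0,0,0,-6,-4,0,0],[0,0,0,-9,-6,0,0],[0,0,0,-12,-6,0,0],[0,0,0,-14,-6,0,0]]]}}

```text
time_s: 22.38
tcp_pos: [0.6072, -0.3655, 0.2086]
ee_rot: [[-0.007, 0.009, -1.0], [1.0, 0.002, -0.007], [0.002, -1.0, -0.009]]
wrist_force: [-0.3, -0.2, -1.2]
gripper_width: 0.004
```

```bash
python3 -c "
from h import *
st();c=cap('scene','s20.png');cap('top','t20.png')
crop('t20.png',205,200,325,285,6.6,'t20a.png')"
```

```text
t 22.38 rig [-404.9  -67.7  208.6] F rig [-0.17  0.32 -1.23] g 0.004 j [-18.  31.  12.  -0. -70.  19.]
```

View pics/s20.png

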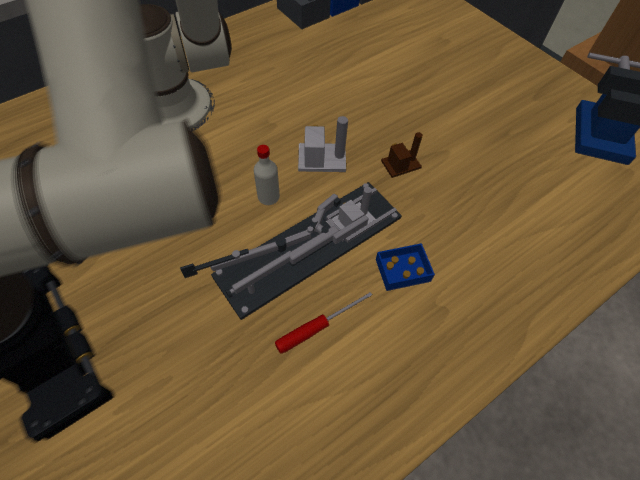

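View pics/t20a.png

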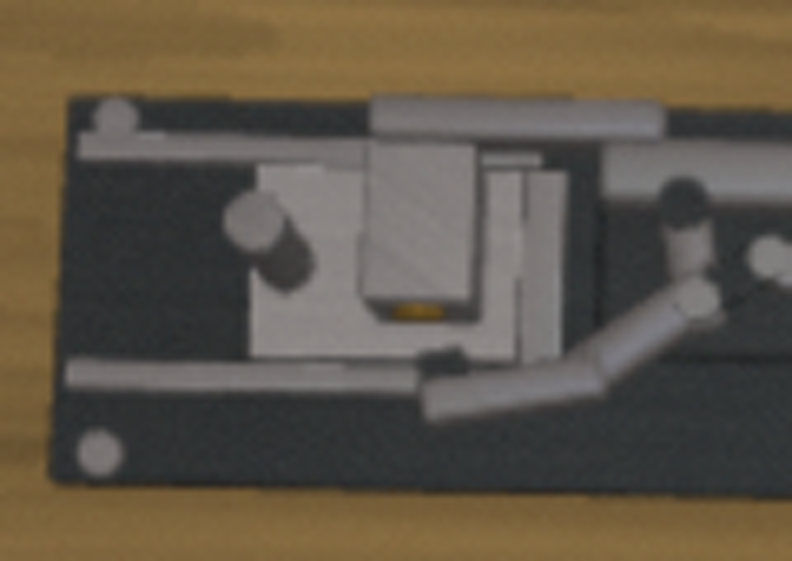

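View pics/t20.png

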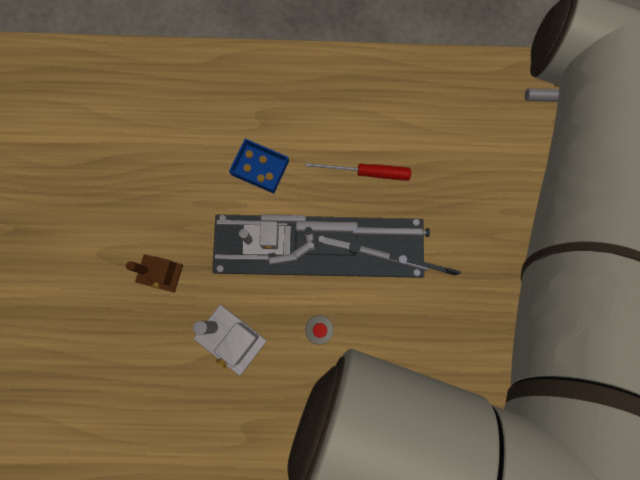

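Everything looks right: the bush is flush and the shuttle is against its stop. The paddle is back at its starting pixel (455,271), and the bystanders are unmoved. I'll let the arm settle, then hand in.

>>> {"api": "step_arm", "payload": {"moves": [[[0,0,0,0,0,0,0],[0,0,0,0,0,0,0],[0,0,0,0,0,0,0],[0,0,0,0,0,0,0],[0,0,0,0,0,0,0]]]}}

```text
time_s: 22.9
tcp_pos: [0.6064, -0.3615, 0.2067]
ee_rot: [[-0.01, 0.005, -1.0], [1.0, 0.004, -0.01], [0.004, -1.0, -0.005]]
wrist_force: [0.9, 0.2, 0.2]
gripper_width: 0.007
```

```bash
python3 -c "
from h import *
st();print(r.finish_job())"
```

```text
t 22.9 rig [-401.   -66.9  206.7] F rig [ 0.18 -0.89  0.18] g 0.007 j [-18.  31.  11.  -0. -70.  19.]
the job is handed in; nothing more can be done
None
```

The job is done and handed in at 22.9 s; no verdict was reported.

- **Shuttle:** I pushed the small grey shuttle home against its stop. It slid at about 5 N and the last reading at the stop was about 13.5 N along the slide.
- **Handle:** I pushed only the moving handle with the closed fingers, not both handles in a grip. It read about 14 N along the push (about 17 N in all) at the heaviest reading, then snapped locked by itself. I backed off and it stayed locked.
- **Release lever:** About 3 N on the paddle sprang the pliers open.

**What went wrong on the way:** my first push on the post was too high and began to tip the shuttle, at about 14 N in all. I backed off, it sat flat again, and I pushed lower with the tool tilted. Wrist force was read only at the end of each move, so short peaks between readings are not known.

**Last checks, all by eye in the pictures:**
- The shuttle's foot is against the stop.
- The bush looks flush.
- The handle and paddle are back at their starting pixels, so the pliers are open.
- The bottle, screwdriver and box are unmoved.
- The arm is clear of everything.

**Disagreement:** the two cameras put the rig about 5 mm apart along its length, so I took a position in between and relied on contact forces for the final distances.

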